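# Put the long engraving plate away in the locking slide-out tray

## Task

Pull the chest's tray out on its slides until it locks, then take the long plate out of the rack, lay it flat on the rubber mat and let go, pick it up again by its two long edges and lay it flat in the tray's front compartment. Then press the release on top of the chest so that the tray runs fully home with the plate in it. Do not drop the plate, and leave the two short plates and everything else on the bench where they are.

Things in the scene. Friction and masses are not known exactly. Their poses are not given: they have to be found in the camera images.
- chest: Grey steel bench chest, fixed to the bench, 260 deep x 280 wide x 115 mm high. Origin at bench level in the middle of the foot of its front face; its x axis points from the front to the back of the chest (away from the robot), y to its left side seen from the robot, z up. The tray's front panel and handle project in front (-x) of the face.
- tray (a joint): How far the tray is pulled out along the chest's -x, m: 0 fully home, locks by itself at 0.156, end stop at 0.164. A spring of about 2 to 3 N with a soft damper (20 N per m/s) always draws it home; just before the lock a sprung catch adds about 3 N. Pull it past 0.157, at 0.1 m/s or less, and let go: it stays out if it locked, otherwise it runs home by itself in about 2 s.
- tray_handle (a point): Middle of the tray's aluminium bar handle, moving with the tray: bar 12 mm thick (chest x) x 14 mm high x 130 mm long (chest y), held by posts 56 mm either side of the middle, 98 mm above the bench. 39 mm free gap between bar and front panel; the panel top is at 112 mm. It is taken from above, fingers before and behind the bar.
- tray_lane (a point): Centre of the floor of the tray's front compartment, moving with the tray, axes as the chest's: 122 mm (x) x 224 mm (y) inside, floor 60 mm above the bench, side walls 38 mm high, rear divider 26 mm high, front panel 52 mm above the floor. When the tray is locked out the whole compartment lies clear in front of the chest.
- release (a joint): Travel of the release button, m: 0 up, 0.007 fully pressed (about 4.6 N, springs back). Beyond 0.004 the locked tray is freed and the spring draws it home slowly by itself (about 2 s).
- release_top (a point): Centre of the top of the release: a 36 x 36 mm black square button on the chest's top near its front left corner, top 131 mm above the bench, pressed straight down.
- plate: The long plate: plain aluminium slab 140 x 52 x 10 mm, about 0.2 kg. At the start it stands on a long edge in the rack. Body axes: y along its 140 mm, z along its 52 mm (up while it stands), x along its 10 mm thickness (so x is vertical, up or down, when it lies flat). Origin in the middle of the long edge on which it stands, 6 mm above the bench at the start.
- plate_center (a point): Centre of the long plate (26 mm from each long edge, 5 mm from each face).
- rack: Fixed wooden rack, 170 (x) x 96 (y) mm, base 6 mm thick, three slots along y at x = -56, 0 and 56 mm, each between ribs that rise to 20 mm above the bench. The three plates stand in the slots in any order, tops 58 mm above the bench, 46 mm clear between neighbouring faces: approach with the fingers only partly open (about 30 mm). Origin at the centre of its underside. Rack and mat may have changed places.
- short_plate_a: Short plate, 90 x 52 x 10 mm, aluminium, standing in the rack; stays there. Origin and axes as the long plate's.
- short_plate_b: The other short plate, the same.
- mat: Fixed black rubber mat, 180 (x) x 210 (y) x 3 mm thick. Origin at the centre of its underside; x points roughly away from the robot.
- hammer: Hammer lying beyond the mat and the rack; stays there.
- brush: Brush lying to the right near the robot; stays there.
- jar: Jar, 64 mm across, 75 mm high, right of the tray; stays there.
- stake: Upright steel cylinder, 52 mm across, 60 mm high, near the robot between mat and tray; stays there. Origin at the centre of its underside.
There are look-alikes about, which are no part of the job. Leave any blue look-alike of the plate alone.

How it is judged:
On the way, in this order (a step that is already met when the one before it is completed fails the run):
1. the tray is pulled out and locked (beyond 0.150 m, standing still) (value of joint tray above 0.15 m and velocity of joint tray between -0.01 and 0.01 m/s), for 0.3 s.
2. the long plate lies flat on the mat, let go, while the tray stays locked out (angle between the x axis of plate and the z axis of mat, either way round below 0.1 rad and x of plate_center in the frame of mat between -0.085 and 0.085 m and y of plate_center in the frame of mat between -0.1 and 0.1 m and z of plate_center in the frame of mat below 0.014 m and contact force between the fingers and plate below 0.1 N and value of joint tray above 0.15 m), for 0.2 s.
3. the plate lies flat in the front compartment of the tray, let go, while the tray is still locked out (angle between the x axis of plate and the z axis of chest, either way round below 0.1 rad and x of plate_center in the frame of tray_lane between -0.037 and 0.037 m and y of plate_center in the frame of tray_lane between -0.055 and 0.055 m and z of plate_center in the frame of tray_lane between 0 and 0.01 m and contact force between the fingers and plate below 0.1 N and value of joint tray above 0.15 m), for 0.2 s.
4. the release is pressed (beyond 0.004 m) (value of joint release above 0.004 m), for 0.02 s.
At the end, for the whole second after the job is handed in: tray home within 6 mm, release up; the long plate flat (0.1 rad) and at rest on the floor of the front compartment, its centre within 37 mm (x) and 55 mm (y) of the compartment's centre, not touched; short plates and other things within 25 mm of where they were (value of joint tray below 0.006 m and angle between the x axis of plate and the z axis of chest, either way round below 0.1 rad and x of plate_center in the frame of tray_lane between -0.037 and 0.037 m and y of plate_center in the frame of tray_lane between -0.055 and 0.055 m and z of plate_center in the frame of tray_lane between 0 and 0.01 m and contact force between the fingers and plate below 0.1 N and linear speed of plate below 0.02 m/s and value of joint release below 0.002 m).
It fails at once if the long plate is dropped or thrown (faster than 0.9 m/s while the fingers do not touch it) (contact force between the fingers and plate below 0.1 N and linear speed of plate above 0.9 m/s).
It fails at once if a short plate is moved by more than 25 mm (distance of any of short_plate_a, short_plate_b from where it was at the start of the episode above 0.025 m).
It fails at once if the hammer, brush, jar or stake is moved by more than 25 mm (distance of any of hammer, brush, jar, stake from where it was at the start of the episode above 0.025 m).
It also fails if it takes over 72 s, if anything falls off the work surface, if the arm or the gripper's body presses on something with over 40 N, if the wrist force passes 120 N, or if a joint passes its speed limit or range.

## Robot

A 6-joint arm with a two-finger parallel gripper is mounted at the origin on the work surface. World frame = base frame: x ahead of the robot, y to its left, z up, the work surface at z = 0. Lengths are in m, angles in rad, forces in N, time in s.
With the tool pointing down it reaches from about 0.25 to 0.725 m from the base axis. Payload 4 kg.
Tool frame: the origin (TCP) lies at the very end of the fingers, on their centre line; the grasp point (between the pads) lies 19 mm behind it; z points along the fingers, x is the direction in which the jaws open and shut, and the axes are right-handed (so a half turn about z gives the same grasp; the last joint's range is limited). The gripper opens to 85 mm and grips with 20 to 120 N. Pads are 22 mm wide; open, the fingers measure 114 mm over their backs; the gripper's body (76 mm by 85 mm) begins 54 mm behind the grasp point. The pads swing forward as they close: fully open they stand 13 mm farther back than shut.
Start: joints at [-1.122, 0.241, 0.005, 1.335, 0, 1.571], TCP at [0.217, -0.45, 0.231] pointing down, gripper open.
Joint ranges: [-2.72, 2.72], [-1.05, 1.87], [-1.09, 1.28], [-1.99, 2.15], [-1.42, 1.44], [-3.14, 3.14]. Speed limits (rad/s): [2.79, 2.79, 3.14, 3.14, 3.14, 3.14].

## Interface

Orientations are given as a rotation vector (axis times angle).
In Python, from station import ctrl gives the robot as it stands.
- The arm moves only by the tool send_rows, never from a script. Its argument "plan" is a list of rows, each a list of 7 numbers: the closure in counts, from 0 (fully open) to 255 (shut), then the shift along the tool's x, y, z in units of 40 mm (1.0 is 40 mm), then the turn, a rotation vector about the tool's x, y, z in degrees. A call has 1 to 10 rows; each row shifts and turns the commanded pose from where the row before left it, along the tool's axes as they then stand; what a row does not reach is not made up. A row lasts 1/12 s, in which the tool goes at most 41.7 mm and 7.16 degrees, less where a joint would pass 70% of its speed; a pose out of reach is approached as far as the arm can. A call is refused whole if a number of a shift passes 1 or a number of a turn 7.16, either way. A call with a gripper value outside its range is refused whole. The fingers move at their own pace and stop on an object; "newtons" is the grip in N (left out, the last holds). Time passes only in rows, so rows that do not move let the fingers close. It gives the time, the measured TCP pose, the force and the opening at its end, in the units of the state.
- ctrl.state(): the state, without advancing time (a new reading comes with each control period).
- ctrl.capture(name): name is "side" or "top"; returns a dict with "img" (480x640x3 uint8, red, green, blue), "vertical_fov" (degrees; the focal length in pixels is half the picture's height over the tangent of half this angle, whatever the lens; pixels are square), "cx", "cy" (the principal point, pixels), "k1" (the pictures are not rectified: a ray, as slopes to the right and down, at radius r is drawn at 1 + k1 r^2 times it, then the intrinsics apply), "rvec" (rotation vector, rad) and "tvec" (3), from world to camera coordinates, as OpenCV has them. Camera axes: x right, y down, z forward; pixel columns grow to the right and rows downward; lengths in m; the calibration is good to about 2 mm. A picture is of the moment at which its call begins. There is no depth.
- ctrl.job_done(): hands the job in, once; it reports no verdict.
Trained networks look in a picture, given as the dict that the camera call returned (one of the last four; its "shot" number tells which), for a name from the list of things; names that differ only in an ending like _2 or _b are one class to them, and where a whole thing is asked for, a point or a joint stands for the part that bears it (a point fixed in the world has none). Each returns a list of dicts, best first, with "conf" (0 to 1); they miss things now and then, are a little off and sometimes report something else, mostly with a low value. They report only what shows in the picture. A call takes as long as a camera call. They do not tell look-alikes from the thing itself.
- ctrl.boxes_of(picture, query): "bbox" ([left, top, right, bottom] in pixels, round what is visible of it).
- ctrl.trace(picture, query): "region" (480x640 bool, what is visible of it) and "bbox" ([left, top, right, bottom] in pixels, round what is visible of it).
- ctrl.mark_of(picture, query): "point" ([column, row] in pixels: a listed point, or the origin of a listed thing).
The state is a dict: "t": time; "qpos": joint angles; "qd": joint speeds; "joint_torque": joint torques, N m; "tcp_pos": TCP position; "tcp_rot": TCP orientation; "ft_force": force on the tool from outside, world axes, zero at the start; "moment": the same for the moment, N m; "width": finger opening in m.
Only numpy, scipy, OpenCV 4.12 (cv2) and the standard library are available. Lean on these libraries where they do the work, as an engineer would, in place of code of your own. Each camera call takes 0.05 s, during which the arm holds its last target.

## Working session

There is one attempt and no reset: what is moved stays moved. The work goes in short steps, Python scripts to look and compute and a tool call to move; the robot and the scene stay as the last step left them, time stands still between calls to the robot, and variables do not carry over. Pictures are saved under pics/ and viewed, and the job is handed in when it is done.

Besides the shell and the picture viewer there is one more tool, called after ">>>" as a command line: name --pt "numbers of a row" for each row, then --argument value for the rest. send_rows: Moves the arm, as the interface text tells. Its arguments: {"type":"object","properties":{"plan":{"type":"array"},"newtons":{"type":"number"}},"required":["plan"]}

```bash
ls; mkdir -p pics; python3 - <<'E'
from station import ctrl
import cv2, numpy as np
s=ctrl.state(); print(s)
for n in ("side","top"):
    p=ctrl.capture(n); cv2.imwrite(f"pics/{n}0.png",p["img"][:,:,::-1])
    print({k:v for k,v in p.items() if k!="img"})
    np.savez(f"{n}0.npz",**{k:v for k,v in p.items()})
    for q in ["chest","tray_handle","tray_lane","release_top","plate","plate_center","rack","short_plate_a","mat","hammer","brush","jar","stake"]:
        try: print(q,[ (np.round(d["point"],1).tolist(),round(d["conf"],2)) for d in ctrl.mark_of(p,q)])
        except Exception as e: print(q,e)
E
```

```text
pics
{'t': 0.0, 'qpos': array([-1.12201903e+00,  2.41394534e-01,  3.71441358e-03,  1.33522695e+00,
        1.68751137e-05,  1.57081717e+00]), 'qd': array([-1.84360519e-07,  9.61021625e-04,  7.99169218e-04,  7.00456742e-05,
       -1.58106106e-03, -1.18603347e-04]), 'joint_torque': array([-2.77032465e-03, -3.72319007e+01,  2.52408940e+01,  1.69429363e-02,
       -2.55103005e-04,  4.82575899e-06]), 'tcp_pos': array([ 0.2166556 , -0.4499031 ,  0.23041845]), 'tcp_rot': array([-2.659063  ,  1.67087886,  0.00279224]), 'ft_force': array([-0.17582472,  0.34467648,  0.35899224]), 'moment': array([ 0.04982274, -0.00331069, -0.03648421]), 'width': 0.08532105514467345}
{'vertical_fov': 51.663807208217506, 'cx': 328.2878858394761, 'cy': 239.45417319458144, 'k1': 0.0010015912608918895, 'rvec': array([ 1.01872203, -2.44218843,  1.03420763]), 'tvec': array([0.39294152, 0.32069401, 1.28230119]), 'shot': 1}
chest [([352.2, 205.3], 0.97)]
tray_handle [([369.3, 193.0], 0.98), ([352.3, 205.9], 0.18)]
tray_lane [([341.6, 189.2], 0.91)]
release_top [([328.9, 183.7], 0.64)]
plate [([297.6, 361.7], 0.73), ([
[... 890 characters left out ...]
dle [([408.8, 212.9], 0.96)]
tray_lane [([462.7, 313.6], 0.41)]
release_top [([375.0, 183.1], 0.49), ([486.2, 268.1], 0.23)]
plate [([157.6, 226.7], 0.97), ([216.6, 301.5], 0.66), ([214.0, 215.2], 0.6), ([374.9, 180.0], 0.56), ([165.4, 310.6], 0.52)]
plate_center [([151.9, 224.2], 0.94), ([212.4, 212.4], 0.69), ([162.0, 313.6], 0.67), ([217.1, 300.5], 0.45), ([214.6, 231.7], 0.37)]
rack [([212.7, 236.1], 0.92)]
short_plate_a [([213.9, 230.1], 0.52), ([213.3, 250.4], 0.42)]
mat [([285.8, 239.2], 0.66)]
hammer [([216.9, 177.3], 0.8)]
brush [([466.2, 316.6], 0.88), ([375.8, 182.7], 0.45)]
jar [([483.1, 268.7], 0.57), ([466.1, 314.7], 0.52), ([216.0, 231.5], 0.33)]
stake [([344.1, 287.7], 0.57)]
```

View pics/side0.png

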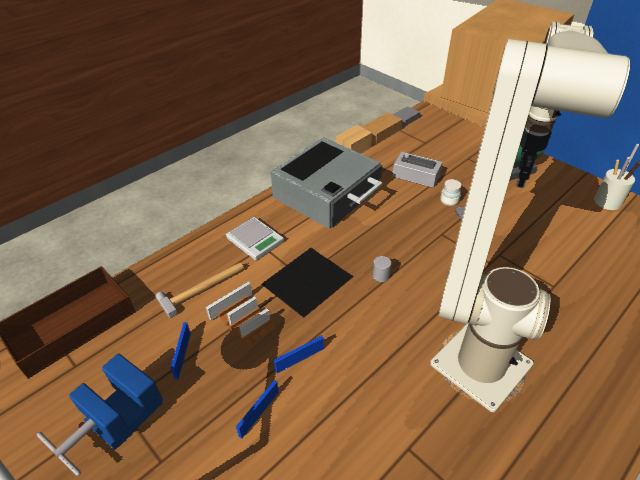

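View pics/top0.png

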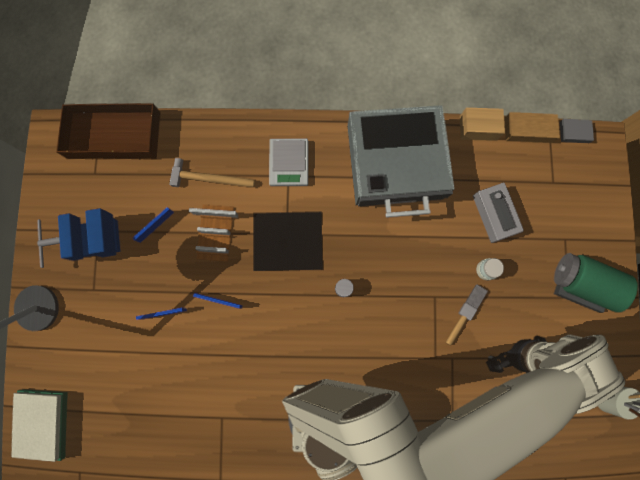

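The top view shows the chest near (400,160) with its handle at (408,212), and the mat at (287,241). The rack is at (213,231) with three grey plates, and the longest is the far one at (213,212). Three blue look-alikes lie at (154,224), (217,300) and (160,313). I'll check the rack in a close crop next.

```bash
cat > h.py <<'E'
import numpy as np, cv2
from scipy.spatial.transform import Rotation as R
def K(p):
    f=240/np.tan(np.radians(p["vertical_fov"])/2); return np.array([[f,0,p["cx"]],[0,f,p["cy"]],[0,0,1.]])
def dist(p): return np.array([float(p["k1"]),0,0,0,0])
def proj(p,X):
    X=np.atleast_2d(np.asarray(X,float)); return cv2.projectPoints(X.reshape(-1,1,3),p["rvec"],p["tvec"],K(p),dist(p))[0].reshape(-1,2)
def ray(p,uv):
    n=cv2.undistortPoints(np.asarray(uv,float).reshape(-1,1,2),K(p),dist(p)).reshape(-1,2)
    M=cv2.Rodrigues(np.asarray(p["rvec"],float))[0]; C=-M.T@p["tvec"]
    d=np.c_[n,np.ones(len(n))]@M; return C,d
def atz(p,uv,z):
    C,d=ray(p,uv); return C+d*((z-C[2])/d[:,2])[:,None]
def tri(p1,u1,p2,u2):
    C1,d1=ray(p1,[u1]);C2,d2=ray(p2,[u2]);d1=d1[0]/np.linalg.norm(d1);d2=d2[0]/np.linalg.norm(d2)
    s=np.linalg.lstsq(np.c_[d1,-d2],C2-C1,rcond=None)[0];a=C1+s[0]*d1;b=C2+s[1]*d2
    return (a+b)/2,np.linalg.norm(a-b)
def load(n): 
    z=np.load(n); return {k:(z[k] if z[k].shape else z[k].item()) for k in z.files}
def crop(p,x0,y0,x1,y1,s,fn):
    c=p["img"][y0:y1,x0:x1,::-1]; c=cv2.resize(c,None,fx=s,fy=s,interpolation=cv2.INTER_CUBIC); cv2.imwrite(fn,c)
E
python3 - <<'E'
from h import *
t=load("top0.npz");s=load("side0.npz")
crop(t,170,190,270,265,8,"pics/rack_top.png")
crop(s,190,265,290,340,8,"pics/rack_side.png")
crop(t,340,100,460,225,5,"pics/chest_top.png")
crop(s,260,130,400,230,5,"pics/chest_side.png")
E
```

```text
(no output)
```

View pics/rack_top.png

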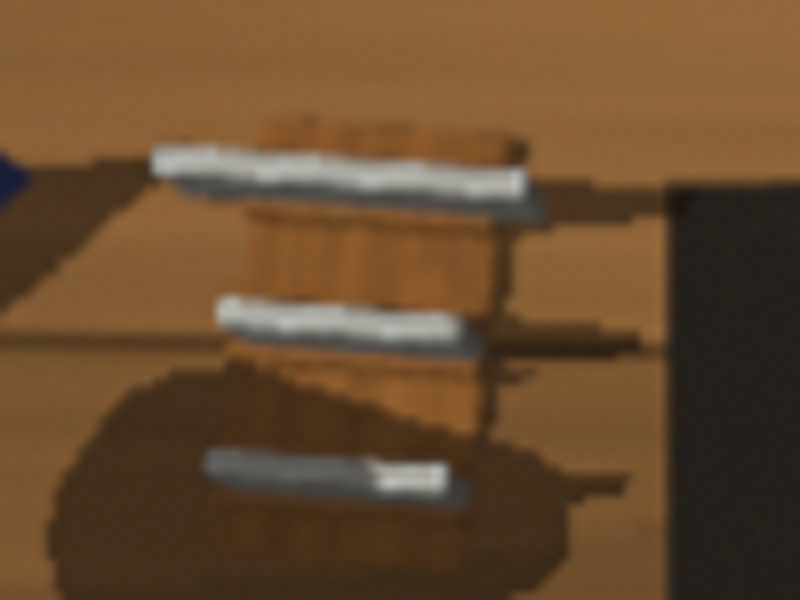

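View pics/rack_side.png

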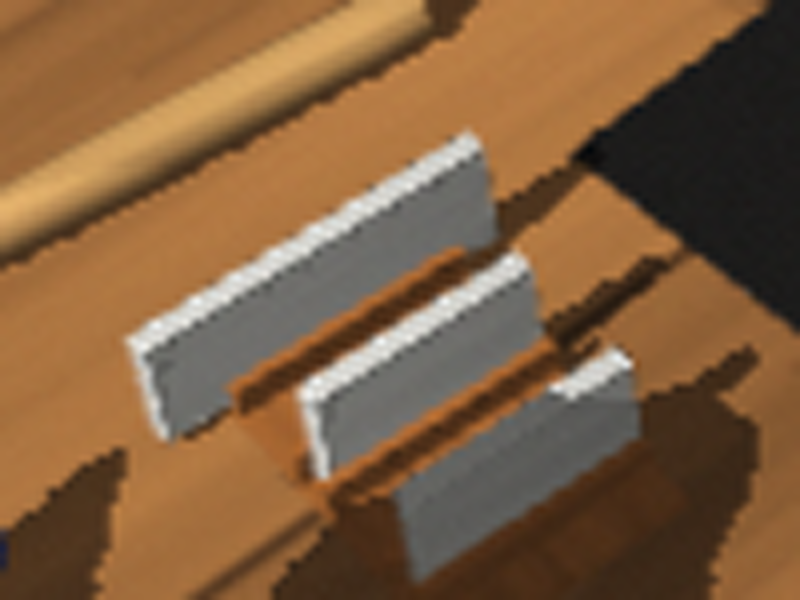

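View pics/chest_top.png

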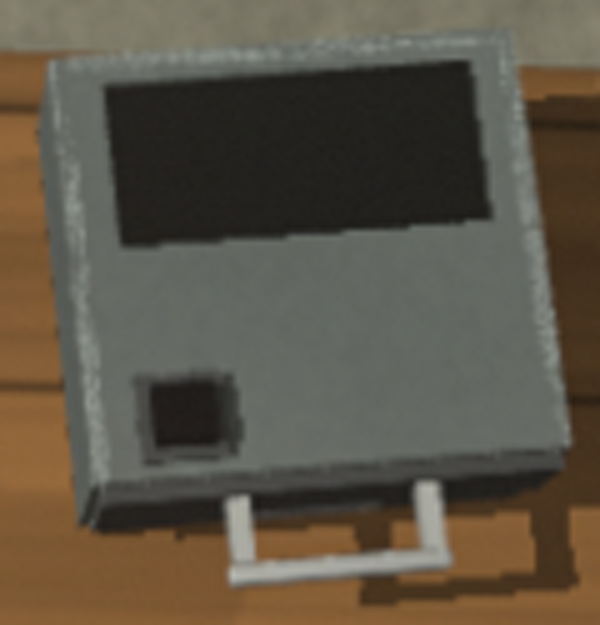

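View pics/chest_side.png

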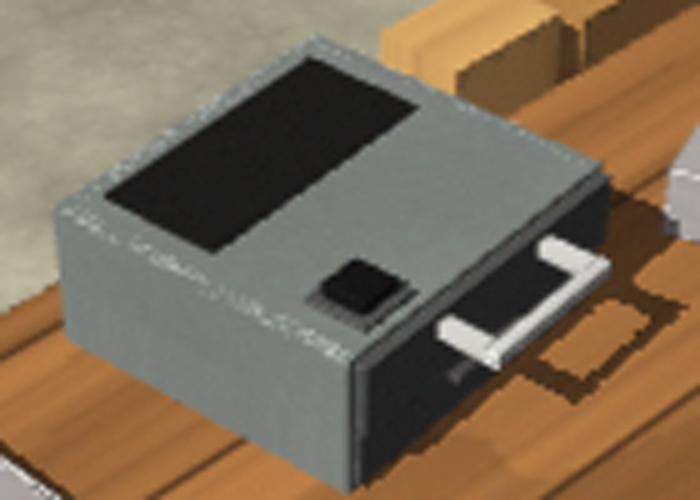

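The crops confirm the choice. The far plate's top runs from (189,210) to (236,213) in the top view, clearly longer than the two others (about 90 mm). Next I'll fit the poses from both views.

```bash
cat > fit0.py <<'E'
from h import *
from scipy.optimize import least_squares
t=load("top0.npz");s=load("side0.npz")
def uc(pts,ox,oy,sc): return (np.array(pts,float)+.5)/sc-.5+[ox,oy]
def fit(obs,x0,names=""):
    # obs: list (pic, local pts Nx3, uv)
    def W(x,L): c,sn=np.cos(x[2]),np.sin(x[2]); L=np.atleast_2d(L); return np.c_[x[0]+c*L[:,0]-sn*L[:,1],x[1]+sn*L[:,0]+c*L[:,1],L[:,2]]
    f=lambda x:np.concatenate([(proj(p,W(x,L))-uv).ravel() for p,L,uv in obs])
    r=least_squares(f,x0,loss="soft_l1"); print(names,np.round(r.x,4),"rms px",np.sqrt(np.mean(f(r.x)**2)).round(2)); 
    for p,L,uv in obs: print("  ",np.round(proj(p,W(r.x,L))-uv,1).tolist())
    return r.x
# chest
L=np.array([[.26,.14,.115],[.26,-.14,.115],[0,-.14,.115],[0,.14,.115]])
H=np.array([[0,.065,.105],[0,-.065,.105]])
c=fit([(t,L,uc([[50,62],[510,32],[568,452],[95,485]],340,100,5)),(s,L,uc([[58,208],[315,38],[605,165],[352,358]],260,130,5))],[.6,-.1,0],"chest")
# handle tri
for a,b in [((230,572),(495,358)),((448,555),(608,262))]:
    print("handle end",tri(t,uc([a],340,100,5)[0],s,uc([b],260,130,5)[0]))
b,e=tri(t,uc([(187,411)],340,100,5)[0],s,uc([(362,286)],260,130,5)[0]); print("button",b,e,"atz", atz(t,uc([(187,411)],340,100,5),.131),atz(s,uc([(362,286)],260,130,5),.131))
# plate: top center line ends
P=lambda l:np.array([[-.005,l/2,.058],[.005,l/2,.058],[.005,-l/2,.058],[-.005,-l/2,.058]])
for nm,l,tp,sp in [("long",.14,[[153,178],[153,146],[527,168],[527,199]],[[148,352],[126,340],[466,131],[486,148]]),
   ("mid",.09,[[218,325],[218,296],[462,317],[462,343]],[[318,402],[300,390],[513,252],[528,266]])]:
    fit([(t,P(l),uc(tp,170,190,8)),(s,P(l),uc(sp,190,265,8))],[.45,.3,0],nm)
# mat corners
E
python3 fit0.py; python3 - <<'E'
import sys; sys.path.insert(0,'.')
from h import *
t=load("top0.npz");s=load("side0.npz")
for p,n in((t,"t"),(s,"s")):
    m=(p["img"].max(2)<45).astype(np.uint8)
    k,lab,st,ce=cv2.connectedComponentsWithStats(m)
    c0=(287,241) if n=="t" else (307,280)
    l=lab[c0[1],c0[0]]; mm=(lab==l).astype(np.uint8); cnt=max(cv2.findContours(mm,0,2)[0],key=cv2.contourArea)
    print(n,st[l], cv2.approxPolyDP(cnt,6,True).reshape(-1,2).tolist())
    q=cv2.approxPolyDP(cnt,6,True).reshape(-1,2); print(atz(p,q,.003).round(4).tolist())
E
```

```text
chest [ 0.6515 -0.2208  0.104 ] rms px 0.67
   [[0.1, 0.3], [0.8, 0.1], [0.9, -0.1], [-0.1, 0.9]]
   [[-1.3, 0.1], [0.0, -0.7], [-0.5, -0.2], [-0.9, 1.3]]
handle end (array([ 0.59027899, -0.16361711,  0.1005686 ]), np.float64(0.007607063573232488))
handle end (array([ 0.60322263, -0.2901734 ,  0.10236585]), np.float64(0.006251563359965912))
button [ 0.68038905 -0.13492879  0.12447585] 0.0041271052460196845 atz [[ 0.68028807 -0.1329016   0.131     ]] [[ 0.67267329 -0.13001926  0.131     ]]
long [ 0.6004  0.3485 -0.0457] rms px 0.38
   [[0.2, -0.2], [0.6, 0.5], [0.2, 0.6], [-0.1, -0.0]]
   [[-0.7, 0.6], [0.0, -0.1], [-0.0, -0.2], [-0.4, -0.3]]
mid [ 0.5448  0.3456 -0.0488] rms px 0.43
   [[0.3, 0.3], [0.6, 0.6], [0.1, -0.1], [-0.2, 0.0]]
   [[-0.9, 0.5], [-0.8, -0.2], [0.1, -0.4], [0.3, -0.1]]
t [ 254  213   69   57 3822] [[254, 214], [254, 269], [322, 268], [320, 213]]
[[0.6054, 0.231, 0.003], [0.4358, 0.2246, 0.003], [0.4427, 0.0186, 0.003], [0.6123, 0.0277, 0.003]]
s [ 262  248   91   69 3129] [[311, 248], [262, 284], [303, 316], [352, 276]]
[[0.6124, 0.024, 0.003], [0.6049, 0.2309, 0.003], [0.4326, 0.2242, 0.003], [0.4387, 0.0179, 0.003]]
```

```bash
cat >> h.py <<'E'
def pose(s): return np.array(s["tcp_pos"]),R.from_rotvec(s["tcp_rot"])
def sim(p,r,rows):
    for w in rows:
        p=p+r.apply(np.array(w[1:4])*.04); r=r*R.from_rotvec(np.radians(w[4:7]))
    return p,r
def Rdown(yaw,tilt=0):
    # tool x along (cos yaw, sin yaw,0)*-1.. built with z down; tilt>0 turns fingers outward (+x' direction)
    X=np.array([np.cos(yaw),np.sin(yaw),0]);Z=np.array([0,0,-1.]);Y=np.cross(Z,X)
    b=R.from_matrix(np.c_[X,Y,Z]); 
    return R.from_rotvec(-tilt*np.array([-np.sin(yaw),np.cos(yaw),0]))*b
def plan(p,r,pt,rt,n=None,vmax=.038,g=0,dec=2):
    d=pt-p; rv=(r.inv()*rt).as_rotvec(); dd=np.linalg.norm(d)
    m=max(int(np.ceil(dd/vmax-1e-6)),int(np.ceil(np.degrees(np.abs(rv).max())/6.9)),1); n=n or m
    rows=[]
    cp,cr=p,r
    for i in range(n):
        np_=p+d*(i+1)/n; 
        sh=np.round(cr.inv().apply(np_-cp)/.04,dec); tr=np.round(np.degrees((cr.inv()*(r*R.from_rotvec(rv*(i+1)/n))).as_rotvec()),1)
        w=[g,*sh.tolist(),*tr.tolist()]; rows.append(w); cp,cr=sim(cp,cr,[w])
    return rows,cp,cr
E
python3 - <<'E'
from h import *
from station import ctrl
s=ctrl.state();p,r=pose(s);print(r.as_matrix().round(3))
yaw=.104
for f in (0,np.pi):
    print(f,np.degrees((r.inv()*Rdown(yaw+f)).as_rotvec()))
E
```

```text
[[ 0.434 -0.901 -0.   ]
 [-0.901 -0.434 -0.   ]
 [ 0.     0.    -1.   ]]
0 [ 7.25912491e-04  2.31264059e-04 -7.02487804e+01]
3.141592653589793 [ 2.54162023e-04 -7.97786686e-04  1.09751220e+02]
```

```bash
python3 - <<'E'
from h import *
from station import ctrl
t=load("top0.npz");sd=load("side0.npz")
print(tri(t,[408.8,212.9],sd,[369.3,193.0]), atz(t,[[408.8,212.9]],.098),atz(sd,[[369.3,193.0]],.098))
s=ctrl.state();p,r=pose(s)
rows,a,b=plan(p,r,np.array([.595,-.227,.2]),Rdown(.104),g=135)
for w in rows: print(w)
print(a,b.as_matrix().round(3))
E
```

```text
(array([ 0.59969373, -0.23124382,  0.0900803 ]), np.float64(0.0012633525656813025)) [[ 0.59857009 -0.22938167  0.098     ]] [[ 0.59289198 -0.22390232  0.098     ]]
[135, -0.08, -0.91, 0.07, 0.0, 0.0, -5.9]
[135, 0.02, -0.92, 0.06, 0.0, 0.0, -5.8]
[135, 0.11, -0.9, 0.07, 0.0, 0.0, -5.9]
[135, 0.2, -0.9, 0.06, 0.0, 0.0, -5.8]
[135, 0.29, -0.87, 0.07, 0.0, 0.0, -5.9]
[135, 0.38, -0.83, 0.06, 0.0, 0.0, -5.8]
[135, 0.46, -0.79, 0.07, 0.0, 0.0, -5.9]
[135, 0.54, -0.74, 0.06, 0.0, 0.0, -5.8]
[135, 0.61, -0.68, 0.07, 0.0, 0.0, -5.9]
[135, 0.68, -0.61, 0.06, 0.0, 0.0, -5.8]
[135, 0.73, -0.55, 0.07, 0.0, 0.0, -5.9]
[135, 0.79, -0.46, 0.06, 0.0, 0.0, -5.8]
[ 0.5949329  -0.22706324  0.20009907] [[ 0.995  0.103 -0.   ]
 [ 0.103 -0.995 -0.   ]
 [-0.     0.    -1.   ]]
```

>>> send_rows --pt "135 -0.08 -0.91 0.07 0 0 -5.9" --pt "135 0.02 -0.92 0.06 0 0 -5.8" --pt "135 0.11 -0.9 0.07 0 0 -5.9" --pt "135 0.2 -0.9 0.06 0 0 -5.8" --pt "135 0.29 -0.87 0.07 0 0 -5.9" --pt "135 0.38 -0.83 0.06 0 0 -5.8" --pt "135 0.46 -0.79 0.07 0 0 -5.9" --pt "135 0.54 -0.74 0.06 0 0 -5.8" --pt "135 0.61 -0.68 0.07 0 0 -5.9" --pt "135 0.68 -0.61 0.06 0 0 -5.8" --newtons 50

```text
t: 2.23
tcp_pos: [0.5335, -0.2632, 0.2051]
tcp_rot: [3.138, -0.15, 0.0]
ft_force: [-0.5, -0.9, 0.1]
width: 0.04
```

>>> send_rows --pt "135 0.73 -0.55 0.07 0 0 -5.9" --pt "135 0.79 -0.46 0.06 0 0 -5.8" --pt "135 0 0 0 0 0 0" --pt "135 0 0 0 0 0 0"

```text
t: 2.57
tcp_pos: [0.596, -0.2254, 0.1987]
tcp_rot: [-3.137, -0.166, 0.003]
ft_force: [0.4, -0.6, -0.0]
width: 0.0402
```

```bash
python3 - <<'E'
from h import *
from station import ctrl
for n in ("side","top"):
    p=ctrl.capture(n); np.savez(f"{n}1.npz",**p)
    crop(p,*((250,90,410,210) if n=="side" else (340,130,500,250)),5,f"pics/{n}1.png")
s=ctrl.state();p,r=pose(s);print(s["t"],p,r.as_matrix().round(3),s["width"],s["ft_force"])
E
```

```text
2.6667 [ 0.59435383 -0.22713269  0.19975306] [[ 0.995  0.102 -0.001]
 [ 0.102 -0.995 -0.   ]
 [-0.001 -0.    -1.   ]] 0.04036627083678015 [-0.16788789 -0.53064677  1.11390885]
```

View pics/side1.png

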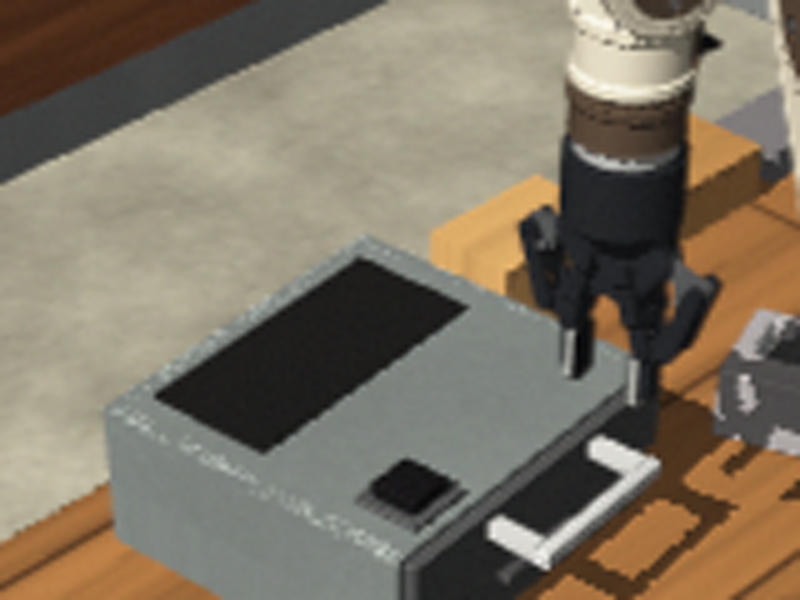

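View pics/top1.png

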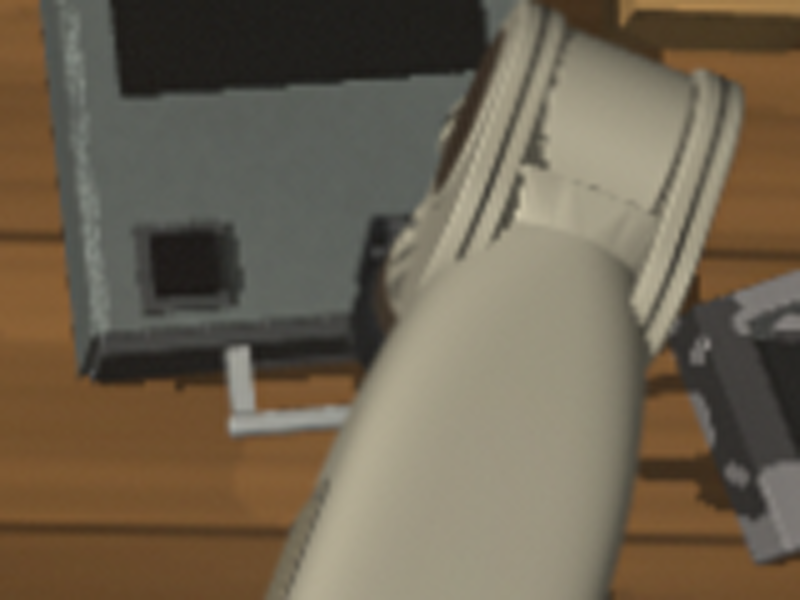

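```bash
python3 - <<'E'
from h import *
s=load("side1.npz")
X=np.array([[.5943,-.2271,.1998],[.5943,-.2271,.2038],[.596,-.227,.105],[.596,-.227,.082]])
u=proj(s,X); print(u,(u-[250,90])*5)
E
```

```text
[[371.5318392  167.02828371]
 [371.61008817 165.98507482]
 [369.34902929 190.48982107]
 [368.94385273 195.94715686]] [[607.65919599 385.14141853]
 [608.05044087 379.92537408]
 [596.74514644 502.44910537]
 [594.71926364 529.73578429]]
```

>>> send_rows --pt "135 0.03 0 0.8 0 0 0" --pt "135 0 0 0.8 0 0 0" --pt "135 0 0 0.7 0 0 0" --pt "135 0 0 0.4 0 0 0" --pt "135 0 0 0.3 0 0 0" --pt "135 0 0 0 0 0 0" --pt "230 0 0 0 0 0 0" --pt "230 0 0 0 0 0 0" --pt "230 0 0 0 0 0 0" --pt "230 0 0 0 0 0 0"

```text
t: 3.5
tcp_pos: [0.5976, -0.2279, 0.0822]
tcp_rot: [3.135, 0.161, 0.006]
ft_force: [2.3, -1.7, 1.8]
width: 0.0111
```

>>> send_rows --pt "255 -0.1 0 0 0 0 0" --pt "255 -0.18 0 0 0 0 0" --pt "255 -0.19 0 0 0 0 0" --pt "255 -0.19 0 0 0 0 0" --pt "255 -0.19 0 0 0 0 0" --pt "255 -0.19 0 0 0 0 0" --pt "255 -0.19 0 0 0 0 0" --pt "255 -0.19 0 0 0 0 0" --pt "255 -0.19 0 0 0 0 0" --pt "255 -0.19 0 0 0 0 0"

```text
t: 4.33
tcp_pos: [0.5262, -0.2355, 0.0822]
tcp_rot: [3.134, 0.162, 0.009]
ft_force: [4.9, -2.1, 3.0]
width: 0.0108
```

>>> send_rows --pt "255 -0.19 0 0 0 0 0" --pt "255 -0.19 0 0 0 0 0" --pt "255 -0.19 0 0 0 0 0" --pt "255 -0.19 0 0 0 0 0" --pt "255 -0.19 0 0 0 0 0" --pt "255 -0.19 0 0 0 0 0" --pt "255 -0.19 0 0 0 0 0" --pt "255 -0.19 0 0 0 0 0" --pt "255 -0.19 0 0 0 0 0" --pt "255 -0.19 0 0 0 0 0"

```text
t: 5.17
tcp_pos: [0.4523, -0.2434, 0.0822]
tcp_rot: [3.134, 0.163, 0.014]
ft_force: [6.1, -2.1, 2.7]
width: 0.0112
```

>>> send_rows --pt "255 -0.15 0 0 0 0 0" --pt "255 -0.13 0 0 0 0 0" --pt "255 -0.05 0 0 0 0 0" --pt "255 0 0 0 0 0 0" --pt "255 0 0 0 0 0 0"

```text
t: 5.58
tcp_pos: [0.4371, -0.245, 0.0821]
tcp_rot: [3.134, 0.161, 0.006]
ft_force: [1.5, -3.0, 6.4]
width: 0.0109
```

```bash
python3 - <<'E'
from station import ctrl
s=ctrl.state();print(s["t"],s["tcp_pos"],s["ft_force"],s["width"])
E
```

```text
5.5833 [ 0.43712813 -0.24495597  0.0821276 ] [ 1.45454762 -3.03055367  6.39228351] 0.010862581247961306
```

>>> send_rows --pt "135 0 0 0 0 0 0" --pt "135 0 0 0 0 0 0" --pt "135 0 0 0 0 0 0" --pt "135 0 0 -0.6 0 0 0" --pt "135 0 0 -1 0 0 0" --pt "135 0 0 -1 0 0 0" --pt "135 0 0 -0.9 0 0 0" --pt "160 0 0 0 0 0 0"

```text
t: 6.25
tcp_pos: [0.4386, -0.245, 0.2272]
tcp_rot: [3.131, 0.162, 0.015]
ft_force: [0.3, -0.4, -0.2]
width: 0.0319
```

```bash
python3 - <<'E'
from h import *
from station import ctrl
for n in ("side","top"):
    p=ctrl.capture(n); np.savez(f"{n}2.npz",**p)
    crop(p,*((230,110,470,290) if n=="side" else (320,90,560,270)),3.3,f"pics/{n}2.png")
s=ctrl.state();p,r=pose(s);print(s["t"],p,s["width"],s["ft_force"])
E
```

```text
6.35 [ 0.4360763  -0.24360279  0.22124938] 0.03209662748804017 [ 1.30951985 -0.09045513 -0.23950116]
```

View pics/side2.png

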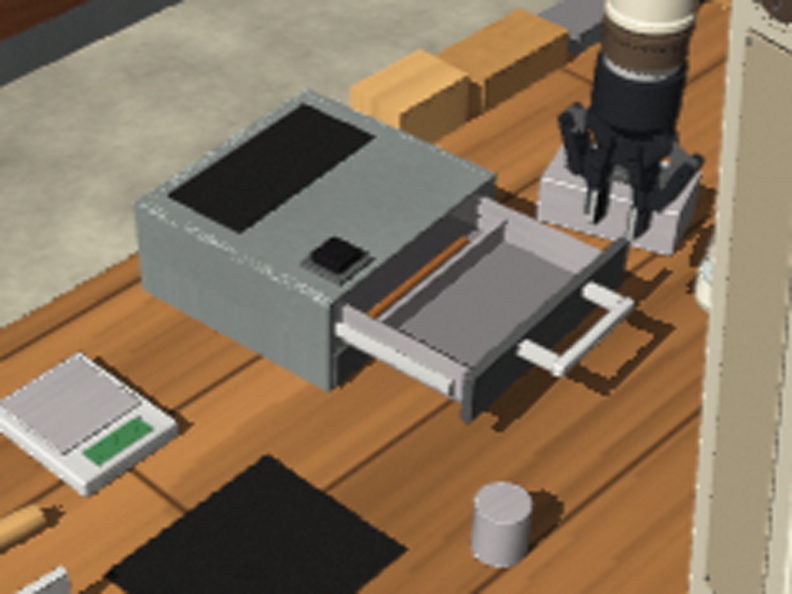

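View pics/top2.png

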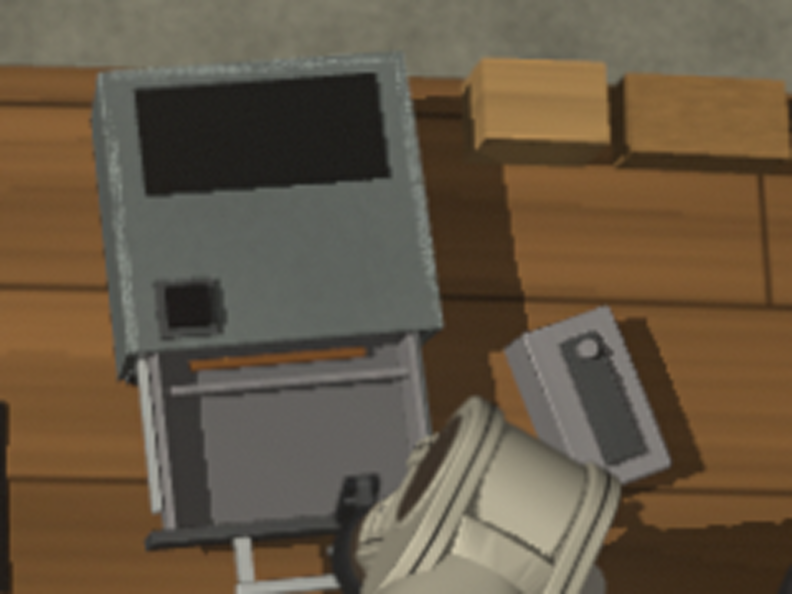

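The tray is out and stays at about 161 mm of travel. In the side crop the compartment is open and clear in front of the chest. Next is the long plate.

```bash
python3 - <<'E'
from h import *
from station import ctrl
s=ctrl.state();p,r=pose(s)
rows,a,b=plan(p,r,np.array([.6,.3485,.17]),Rdown(-.046),g=160)
for w in rows: print(w)
print(a,b.as_matrix().round(3))
E
```

```text
[160, 0.33, -0.84, 0.07, 0.0, -0.0, 0.5]
[160, 0.32, -0.85, 0.08, 0.0, -0.0, 0.5]
[160, 0.32, -0.84, 0.07, 0.0, -0.0, 0.5]
[160, 0.3, -0.85, 0.08, 0.0, -0.0, 0.5]
[160, 0.3, -0.85, 0.07, 0.0, -0.0, 0.5]
[160, 0.3, -0.86, 0.08, 0.0, -0.0, 0.5]
[160, 0.28, -0.86, 0.07, 0.0, -0.0, 0.5]
[160, 0.28, -0.86, 0.08, 0.0, -0.1, 0.5]
[160, 0.27, -0.86, 0.07, 0.0, 0.0, 0.5]
[160, 0.26, -0.86, 0.08, 0.0, 0.0, 0.5]
[160, 0.26, -0.87, 0.07, 0.0, 0.0, 0.5]
[160, 0.24, -0.87, 0.08, 0.0, 0.0, 0.5]
[160, 0.24, -0.87, 0.07, 0.0, 0.0, 0.5]
[160, 0.24, -0.87, 0.08, 0.1, 0.0, 0.5]
[160, 0.22, -0.88, 0.07, -0.0, 0.0, 0.5]
[160, 0.22, -0.88, 0.08, -0.0, -0.0, 0.6]
[160, 0.2, -0.87, 0.07, -0.0, -0.0, 0.5]
[0.5998035  0.34830983 0.17016981] [[ 0.999 -0.047  0.   ]
 [-0.047 -0.999  0.001]
 [ 0.    -0.001 -1.   ]]
```

>>> send_rows --pt "160 0.33 -0.84 0.07 0 0 0.5" --pt "160 0.32 -0.85 0.08 0 0 0.5" --pt "160 0.32 -0.84 0.07 0 0 0.5" --pt "160 0.3 -0.85 0.08 0 0 0.5" --pt "160 0.3 -0.85 0.07 0 0 0.5" --pt "160 0.3 -0.86 0.08 0 0 0.5" --pt "160 0.28 -0.86 0.07 0 0 0.5" --pt "160 0.28 -0.86 0.08 0 -0.1 0.5" --pt "160 0.27 -0.86 0.07 0 0 0.5" --pt "160 0.26 -0.86 0.08 0 0 0.5"

```text
t: 7.18
tcp_pos: [0.5303, 0.1061, 0.1872]
tcp_rot: [3.14, 0.025, -0.011]
ft_force: [-0.4, -1.6, -0.5]
width: 0.0318
```

>>> send_rows --pt "160 0.26 -0.87 0.07 0 0 0.5" --pt "160 0.24 -0.87 0.08 0 0 0.5" --pt "160 0.24 -0.87 0.07 0 0 0.5" --pt "160 0.24 -0.87 0.08 0.1 0 0.5" --pt "160 0.22 -0.88 0.07 0 0 0.5" --pt "160 0.22 -0.88 0.08 0 0 0.6" --pt "160 0.2 -0.87 0.07 0 0 0.5" --pt "160 0 0 0 0 0 0" --pt "160 0 0 0 0 0 0"

```text
t: 7.93
tcp_pos: [0.5973, 0.3495, 0.1642]
tcp_rot: [3.138, -0.068, -0.013]
ft_force: [0.2, -0.2, 0.3]
width: 0.0317
```

```bash
python3 - <<'E'
from h import *
from station import ctrl
p=ctrl.capture("side"); np.savez("side3.npz",**p)
crop(p,160,220,290,340,5,"pics/side3.png")
t=ctrl.capture("top"); np.savez("top3.npz",**t)
crop(t,320,90,560,270,3.3,"pics/top3.png")
s=ctrl.state();q,r=pose(s);print(s["t"],q,r.as_matrix().round(3),s["width"],s["ft_force"])
u=proj(p,[q,[.6004,.3485,.058]]);print((u-[160,220])*5)
E
```

```text
8.0333 [0.59814521 0.34732941 0.16684845] [[ 0.999 -0.047 -0.006]
 [-0.047 -0.999 -0.001]
 [-0.006  0.001 -1.   ]] 0.032046347461211225 [0.15477876 0.53541609 0.03946175]
[[315.85238212 240.64849595]
 [340.57857927 372.91671101]]
```

View pics/side3.png

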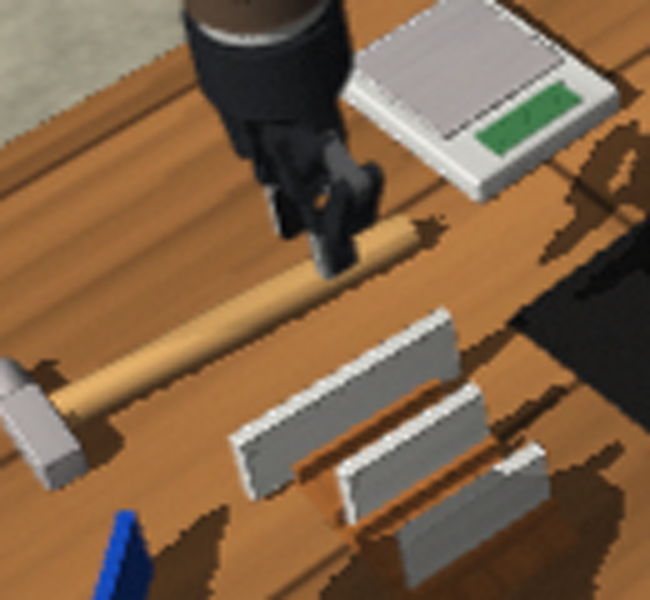

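View pics/top3.png

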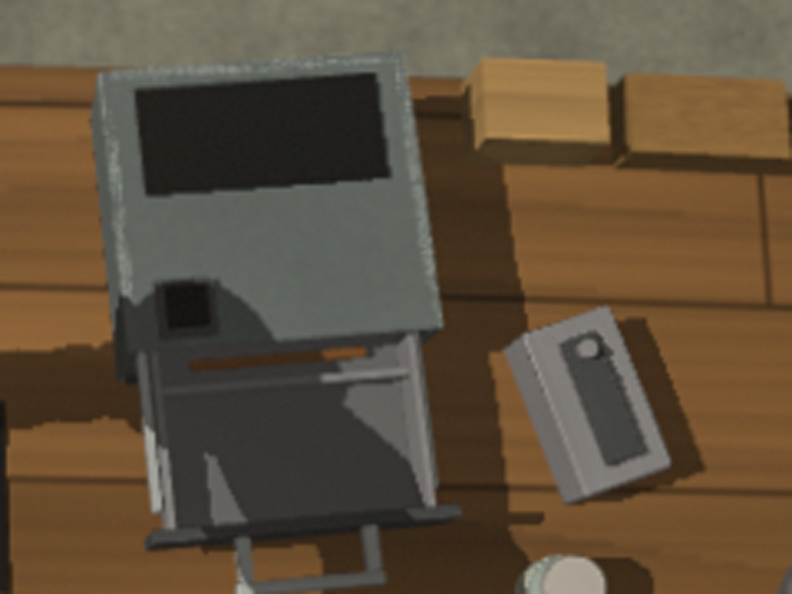

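The top crop shows the tray still locked out. In the side crop the plate's top centre is at about (340,377), and its predicted position is (340,373), so they agree. I'll descend now.

>>> send_rows --pt "160 0.05 -0.03 0.9 0 0 0" --pt "160 0 0 0.9 0 0 0" --pt "160 0 0 0.7 0 0 0" --pt "160 0 0 0.5 0 0 0" --pt "160 0 0 0.4 0 0 0" --pt "160 0 0 0 0 0 0" --pt "160 0 0 0 0 0 0"

```text
t: 8.62
tcp_pos: [0.6004, 0.3476, 0.0328]
tcp_rot: [3.141, -0.077, -0.007]
ft_force: [0.5, 0.8, -0.0]
width: 0.0318
```

```bash
python3 - <<'E'
from h import *
from station import ctrl
p=ctrl.capture("side"); np.savez("side4.npz",**p)
crop(p,180,240,280,340,6,"pics/side4.png")
s=ctrl.state();q,r=pose(s);print(s["t"],q,r.as_matrix().round(3),s["width"],s["ft_force"])
E
```

```text
8.6667 [0.60163019 0.34859111 0.03438957] [[ 0.999 -0.048 -0.001]
 [-0.048 -0.999  0.002]
 [-0.001 -0.002 -1.   ]] 0.031820664789497376 [-0.31190977  0.27538232  0.49904745]
```

View pics/side4.png

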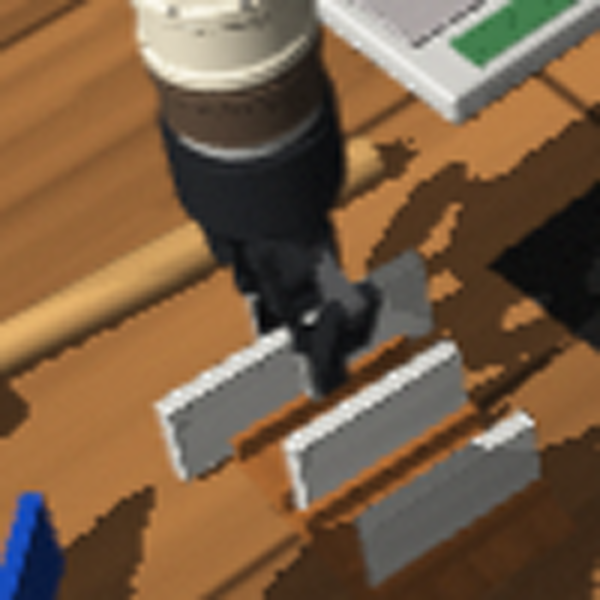

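>>> send_rows --pt "160 0 0 0.08 0 0 0" --pt "255 0 0 0 0 0 0" --pt "255 0 0 0 0 0 0" --pt "255 0 0 0 0 0 0" --pt "255 0 0 0 0 0 0" --pt "255 0 0 0 0 0 0" --pt "255 0 0 -0.1 0 0 0" --pt "255 0 0 -0.3 0 0 0" --pt "255 0 0 -0.5 0 0 0" --pt "255 0 0 -0.7 0 0 0" --newtons 70

```text
t: 9.5
tcp_pos: [0.5988, 0.3484, 0.0915]
tcp_rot: [3.139, -0.073, -0.014]
ft_force: [0.4, 0.3, -1.9]
width: 0.0088
```

>>> send_rows --pt "255 0 0 -0.8 0 0 0" --pt "255 0 0 -0.6 0 0 0" --pt "255 0 0 0 0 0 0" --pt "255 0 0 0 0 0 0"

```text
t: 9.83
tcp_pos: [0.6022, 0.3503, 0.1525]
tcp_rot: [-3.137, 0.073, -0.002]
ft_force: [0.2, -0.2, -2.6]
width: 0.0087
```

```bash
python3 - <<'E'
from h import *
from station import ctrl
p=ctrl.capture("side"); np.savez("side5.npz",**p)
crop(p,180,220,300,340,6,"pics/side5.png")
s=ctrl.state();q,r=pose(s);print(s["t"],q,r.as_matrix().round(3),s["width"],s["ft_force"],s["moment"])
E
```

```text
9.8833 [0.60103162 0.34959166 0.15004885] [[ 0.999 -0.047 -0.002]
 [-0.047 -0.999  0.002]
 [-0.002 -0.002 -1.   ]] 0.008472692995844303 [-0.33038724 -0.09562986 -2.26185473] [-0.00025638 -0.00166012  0.0683687 ]
```

View pics/side5.png

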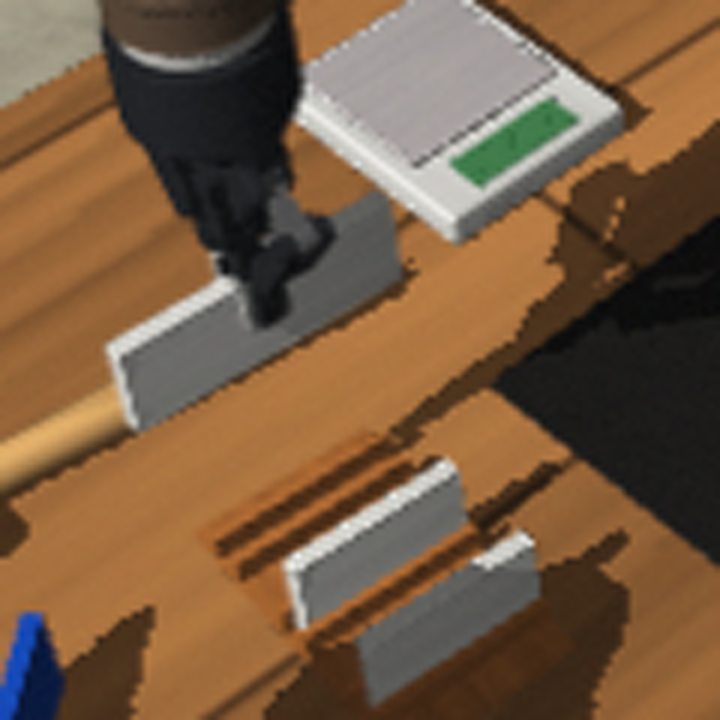

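```bash
python3 - <<'E'
from h import *
from station import ctrl
s=ctrl.state();p,r=pose(s)
rows,a,b=plan(p,r,np.array([.542,.125,.13]),Rdown(.038,np.radians(30)),g=255,vmax=.03)
for w in rows: print(w)
print(a,b.as_matrix().round(3))
d=np.array([.542,.125,.0262])-a
print(b.inv().apply(d)/.04)
E
```

```text
[255, -0.15, 0.71, 0.06, 0.1, 3.8, -0.6]
[255, -0.16, 0.71, 0.05, 0.2, 3.7, -0.6]
[255, -0.18, 0.7, 0.04, 0.1, 3.8, -0.6]
[255, -0.18, 0.71, 0.02, 0.2, 3.8, -0.6]
[255, -0.19, 0.7, 0.01, 0.1, 3.7, -0.6]
[255, -0.2, 0.7, -0.0, 0.2, 3.8, -0.6]
[255, -0.2, 0.7, -0.02, 0.1, 3.8, -0.6]
[255, -0.21, 0.7, -0.04, 0.2, 3.7, -0.6]
[0.54208109 0.12494253 0.13009957] [[ 0.866  0.039  0.499]
 [ 0.034 -0.999  0.02 ]
 [ 0.5   -0.    -0.866]]
[-1.29975297e+00 -1.11338953e-03  2.24891038e+00]
```

>>> send_rows --pt "255 -0.15 0.71 0.06 0.1 3.8 -0.6" --pt "255 -0.16 0.71 0.05 0.2 3.7 -0.6" --pt "255 -0.18 0.7 0.04 0.1 3.8 -0.6" --pt "255 -0.18 0.71 0.02 0.2 3.8 -0.6" --pt "255 -0.19 0.7 0.01 0.1 3.7 -0.6" --pt "255 -0.2 0.7 0 0.2 3.8 -0.6" --pt "255 -0.2 0.7 -0.02 0.1 3.8 -0.6" --pt "255 -0.21 0.7 -0.04 0.2 3.7 -0.6" --pt "255 0 0 0 0 0 0"

```text
t: 10.63
tcp_pos: [0.5276, 0.1174, 0.1184]
tcp_rot: [-3.042, -0.056, -0.779]
ft_force: [-4.1, -1.2, -5.6]
width: 0.0087
```

>>> send_rows --pt "255 -0.3 0 0.5 0 0 0" --pt "255 -0.4 0 0.7 0 0 0" --pt "255 -0.3 0 0.5 0 0 0" --pt "255 -0.15 0 0.3 0 0 0" --pt "255 0 0 0 0 0 0" --pt "255 0 0 0 0 0 0"

```text
t: 11.13
tcp_pos: [0.5401, 0.1244, 0.0351]
tcp_rot: [-3.028, -0.059, -0.801]
ft_force: [0.8, -0.6, -2.0]
width: 0.0087
```

```bash
python3 - <<'E'
from h import *
from station import ctrl
p=ctrl.capture("side"); np.savez("side6.npz",**p)
crop(p,240,200,380,320,5.7,"pics/side6.png")
s=ctrl.state();q,r=pose(s);print(s["t"],q,r.as_matrix().round(3),s["width"],s["ft_force"],s["moment"])
# predicted plate bottom edge corners
z=r.as_matrix()
for x in(-.005,.005):
  for y in (.07,-.07):
    for d in (.024,-.028):
      X=q+z@[x,y,d]; print(x,y,d,X.round(4),((proj(p,X)[0]-[240,200])*5.7).round(0))
E
```

```text
11.1833 [0.54178002 0.12485467 0.03683387] [[ 0.867  0.039  0.498]
 [ 0.034 -0.999  0.019]
 [ 0.498  0.    -0.867]] 0.008921409360913945 [ 0.42375739  0.46833949 -1.73750052] [-0.00311323  0.70185517  0.01028017]
-0.005 0.07 0.024 [0.5521 0.0552 0.0136] [439. 345.]
-0.005 0.07 -0.028 [0.5262 0.0542 0.0587] [473. 310.]
-0.005 -0.07 0.024 [0.5467 0.1951 0.0135] [250. 489.]
-0.005 -0.07 -0.028 [0.5208 0.1941 0.0586] [280. 457.]
0.005 0.07 0.024 [0.5608 0.0555 0.0185] [427. 330.]
0.005 0.07 -0.028 [0.5349 0.0545 0.0636] [461. 295.]
0.005 -0.07 0.024 [0.5553 0.1954 0.0185] [237. 474.]
0.005 -0.07 -0.028 [0.5295 0.1944 0.0636] [267. 442.]
```

View pics/side6.png

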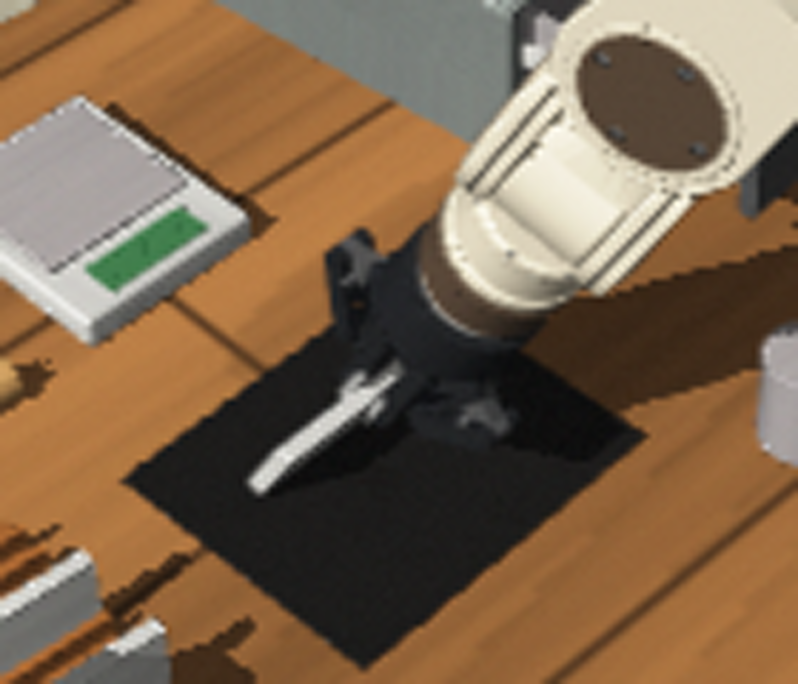

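>>> send_rows --pt "255 -0.06 0 0.1 0 0 0" --pt "255 -0.05 0 0.09 0 0 0" --pt "255 0 0 0 0 0 0" --pt "255 0 0 0 0 0 0"

```text
t: 11.52
tcp_pos: [0.5427, 0.125, 0.0293]
tcp_rot: [-3.024, -0.058, -0.811]
ft_force: [0.6, 0.2, -2.2]
width: 0.0085
```

>>> send_rows --pt "255 -0.013 0 0.022 0 0 0" --pt "255 -0.013 0 0.022 0 0 0" --pt "255 0 0 0 0 0 0"

```text
t: 11.77
tcp_pos: [0.5431, 0.1251, 0.0276]
tcp_rot: [-3.023, -0.058, -0.813]
ft_force: [-1.0, -0.4, 1.5]
width: 0.0086
```

>>> send_rows --pt "225 0 0 0 0 0 0" --pt "205 0 0 0 0 0 0" --pt "185 0 0 0 0 0 0" --pt "165 0 0 0 0 0 0" --pt "165 0 0 0 0 0 0" --pt "140 0.11 0 0.06 0 0 0" --pt "115 0.11 0 0.06 0 0 0" --pt "90 0.11 0 0.06 0 0 0" --pt "60 0.11 0 0.06 0 0 0" --pt "30 0.11 0 0.06 0 0 0"

```text
t: 12.6
tcp_pos: [0.5686, 0.126, 0.0278]
tcp_rot: [-3.024, -0.058, -0.812]
ft_force: [-1.9, 0.4, -0.4]
width: 0.0742
```

```bash
python3 - <<'E'
from h import *
from station import ctrl
p=ctrl.capture("side"); np.savez("side7.npz",**p)
crop(p,240,200,380,320,5.7,"pics/side7.png")
s=ctrl.state();q,r=pose(s);print(s["t"],q,s["width"],s["ft_force"],s["moment"])
E
```

```text
12.65 [0.56983705 0.12614193 0.02828622] 0.0751390404068969 [ 1.07515201  0.24623919 -0.75381929] [-0.05114186  0.49440181  0.0034092 ]
```

View pics/side7.png

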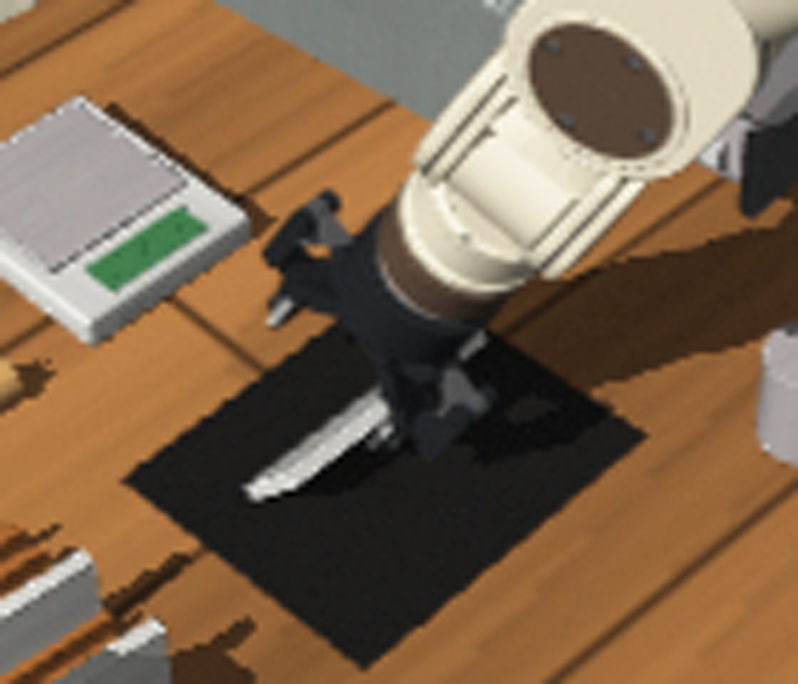

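The crop shows the plate leaning back on the near finger, its left end at about (265,490). The far finger is clear of it, up at (280,315). I'll retreat slowly so that the plate lies down.

>>> send_rows --pt "0 -0.13 0 -0.075 0 0 0" --pt "0 -0.13 0 -0.075 0 0 0" --pt "0 -0.13 0 -0.075 0 0 0" --pt "0 -0.13 0 -0.075 0 0 0" --pt "0 -0.13 0 -0.075 0 0 0" --pt "0 -0.13 0 -0.075 0 0 0" --pt "0 -0.13 0 -0.075 0 0 0" --pt "0 0 0 0 0 0 0"

```text
t: 13.32
tcp_pos: [0.5239, 0.1241, 0.0272]
tcp_rot: [-3.025, -0.059, -0.809]
ft_force: [-0.4, -0.2, -0.5]
width: 0.0849
```

```bash
python3 - <<'E'
from h import *
from station import ctrl
p=ctrl.capture("side"); np.savez("side8.npz",**p)
crop(p,240,200,380,320,5.7,"pics/side8.png")
s=ctrl.state();q,r=pose(s);print(s["t"],q,s["width"],s["ft_force"],s["moment"])
E
```

```text
13.3667 [0.5248713  0.12430017 0.02757048] 0.08540645815110888 [-0.32449076 -0.35672126  0.49503146] [-0.05018117  0.48094798  0.0004815 ]
```

View pics/side8.png

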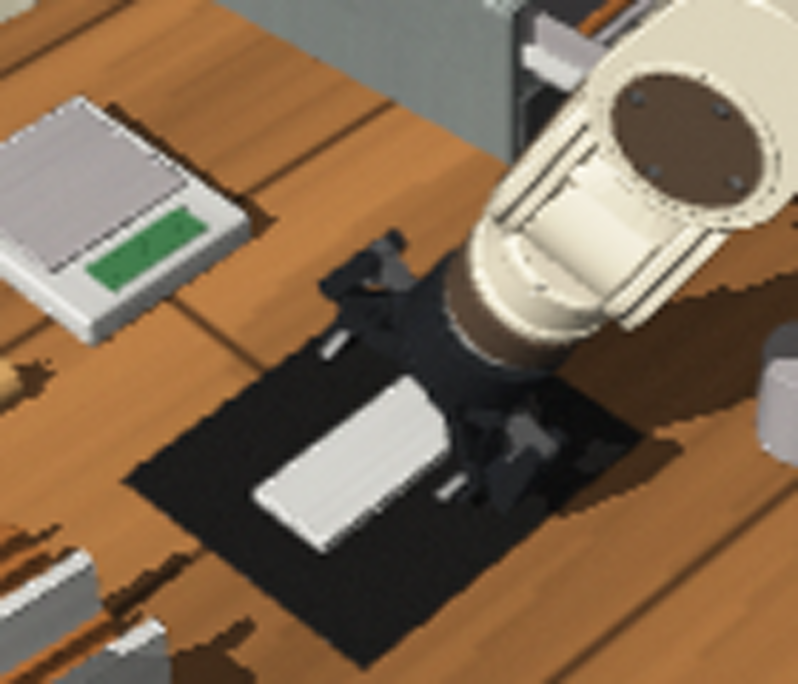

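The plate lies flat on the mat, with its visible face corners at about (252,493), (322,550) and (410,378) in the crop. I'll raise the tool and level it.

```bash
python3 - <<'E'
from h import *
from station import ctrl
s=ctrl.state();p,r=pose(s)
a,b=sim(p,r,[[0,.3,0,-.52,0,0,0]])
rows,a,b=plan(a,b,np.array([.53,.125,.17]),Rdown(.038,0),g=0,vmax=.03)
for w in rows: print(w)
print(a,b.as_matrix().round(3))
E
```

```text
[0, 0.32, -0.0, -0.5, -0.0, -6.0, 0.0]
[0, 0.26, -0.0, -0.53, -0.0, -6.0, 0.0]
[0, 0.21, -0.01, -0.56, -0.0, -6.0, 0.0]
[0, 0.15, 0.0, -0.57, -0.0, -6.0, 0.0]
[0, 0.09, -0.0, -0.59, -0.0, -6.0, 0.1]
[0.5301303  0.12490589 0.17019668] [[ 0.999  0.037 -0.   ]
 [ 0.037 -0.999  0.   ]
 [-0.    -0.    -1.   ]]
```

>>> send_rows --pt "0 0.3 0 -0.52 0 0 0" --pt "0 0.32 0 -0.5 0 -6 0" --pt "0 0.26 0 -0.53 0 -6 0" --pt "0 0.21 -0.01 -0.56 0 -6 0" --pt "0 0.15 0 -0.57 0 -6 0" --pt "0 0.09 0 -0.59 0 -6 0.1" --pt "0 0 0 0 0 0 0" --pt "0 0 0 0 0 0 0"

```text
t: 14.03
tcp_pos: [0.5306, 0.1258, 0.1452]
tcp_rot: [-3.134, -0.059, -0.172]
ft_force: [0.2, 0.4, -0.5]
width: 0.0855
```

```bash
python3 - <<'E'
from h import *
from station import ctrl
p=ctrl.capture("side"); np.savez("side9.npz",**p)
crop(p,240,200,380,320,5.7,"pics/side9.png")
t=ctrl.capture("top"); np.savez("top9.npz",**t)
crop(t,230,190,350,290,6,"pics/top9.png"); crop(t,330,90,470,280,4,"pics/top9b.png")
s=ctrl.state();q,r=pose(s);print(s["t"],q,r.as_matrix().round(3),s["width"],s["ft_force"],s["moment"])
E
```

```text
14.1333 [0.52657317 0.12512774 0.1421789 ] [[ 0.994  0.038  0.103]
 [ 0.038 -0.999  0.003]
 [ 0.103  0.001 -0.995]] 0.08536447176416279 [-0.14443627 -0.40492309 -0.81859473] [0.02167009 0.07757873 0.05204957]
```

View pics/side9.png

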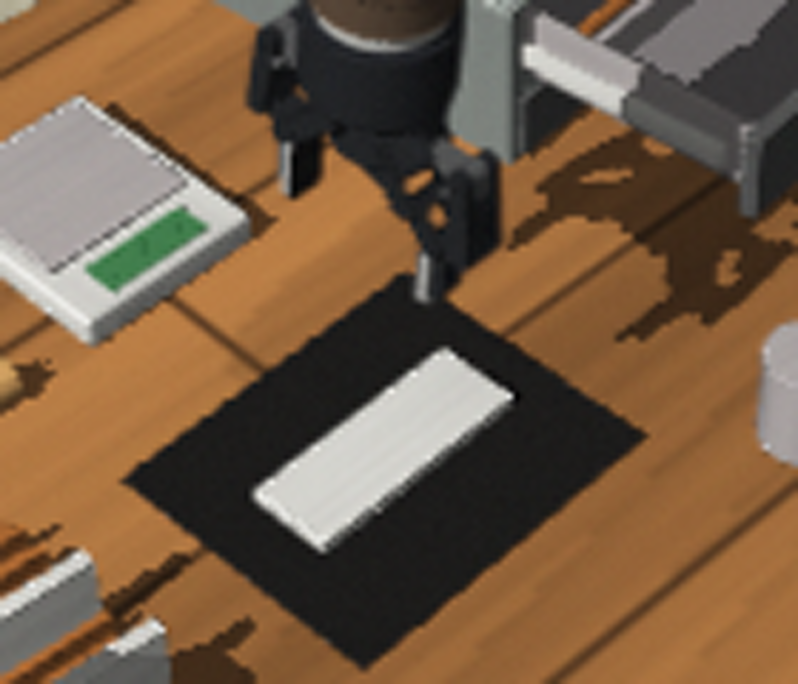

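View pics/top9.png

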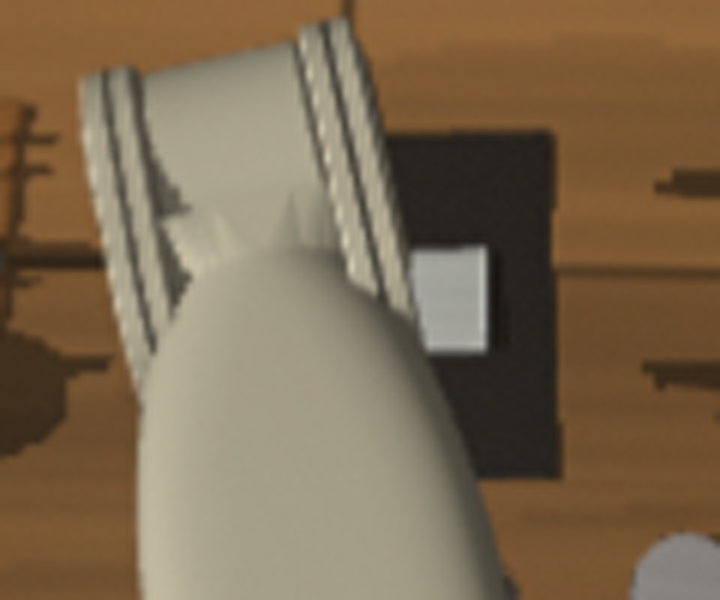

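View pics/top9b.png

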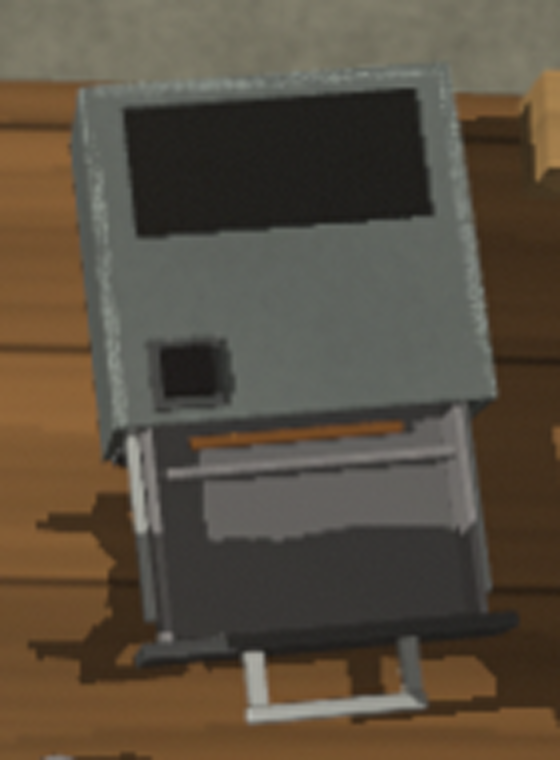

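```bash
cat > fit9.py <<'E'
from h import *
from fit0 import fit,uc
t=load("top9.npz");s=load("side9.npz")
L=np.array([[.026,.07,.013],[-.026,.07,.013],[.026,-.07,.013],[-.026,-.07,.013]])
fit([(s,L,uc([[251,493],[323,546],[446,347],[517,397]],240,200,5.7)),(t,L[2:],uc([[487,247],[488,352]],230,190,6))],[.52,.125,0],"plate")
E
sed -i 's/^c=fit/if __name__=="__main__":\n  c=fit/; ' fit0.py; python3 - <<'E'
# keep only defs of fit0
src=open('fit0.py').read().split('# chest')[0]; open('fit0.py','w').write(src)
E
python3 fit9.py
cat > lane.py <<'E'
from h import *
import sys
def W(c,L): return np.c_[c[0]+np.cos(c[2])*L[:,0]-np.sin(c[2])*L[:,1],c[1]+np.sin(c[2])*L[:,0]+np.cos(c[2])*L[:,1],L[:,2]]
def draw(pic,c,xc,box,sc,fn):
    x0,y0,x1,y1=box
    im=cv2.resize(pic["img"][y0:y1,x0:x1,::-1],None,fx=sc,fy=sc,interpolation=cv2.INTER_CUBIC)
    def line(P,col):
        u=((proj(pic,W(c,np.array(P,float)))-[x0,y0]+.5)*sc-.5).round().astype(int)
        cv2.polylines(im,[u.reshape(-1,1,2)],False,col,1,cv2.LINE_AA)
    a,b=.061,.112
    line([[xc-a,b,.06],[xc+a,b,.06],[xc+a,-b,.06],[xc-a,-b,.06],[xc-a,b,.06]],(0,255,0))
    line([[xc+a,b,.086],[xc+a,-b,.086]],(0,0,255))
    line([[xc-a,.14,.112],[xc-a,-.14,.112]],(255,0,255))
    for q in(1,-1): line([[xc-a,q*b,.098],[xc+a,q*b,.098]],(0,255,255))
    line([[0,.14,.115],[.26,.14,.115],[.26,-.14,.115],[0,-.14,.115],[0,.14,.115]],(255,255,0))
    cv2.imwrite(fn,im)
E
python3 - <<'E'
from lane import *
t=load("top9.npz");s2=load("side2.npz")
c=[.6515,-.2208,.104]
draw(t,c,-.095,(330,90,470,280),4,"pics/lt.png"); draw(s2,c,-.095,(260,150,450,260),4,"pics/ls.png")
E
```

```text
plate [0.5235 0.1236 0.0371] rms px 0.43
   [[0.3, -0.3], [0.0, -0.1], [-0.7, 0.0], [-0.8, -0.2]]
   [[0.1, 0.8], [0.2, 0.3]]
```

View pics/lt.png

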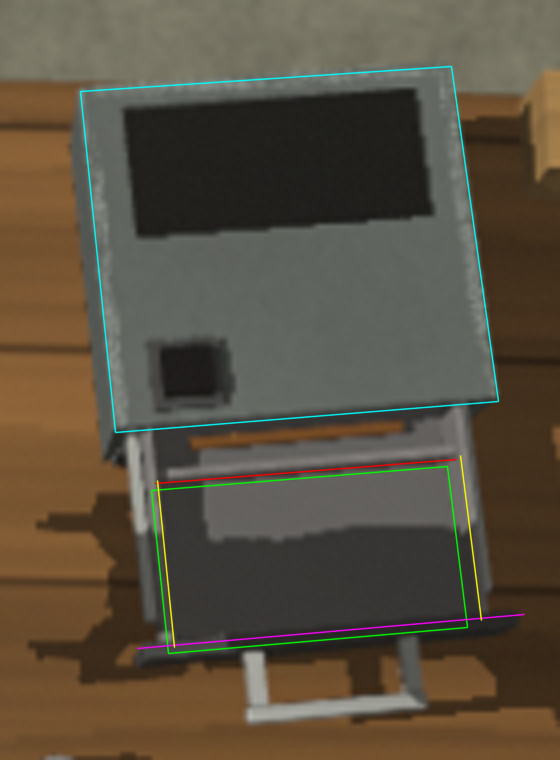

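View pics/ls.png

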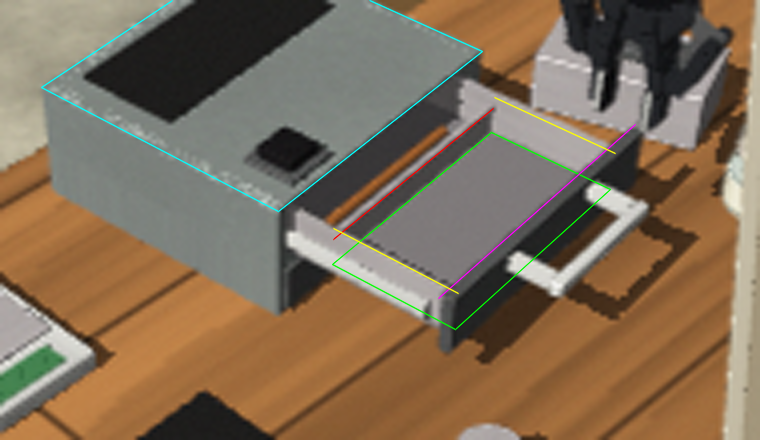

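```bash
python3 - <<'E'
from h import *
from station import ctrl
s=ctrl.state();p,r=pose(s)
rows,a,b=plan(p,r,np.array([.5235,.1236,.05]),Rdown(.037,0),g=57,vmax=.03)
for w in rows: print(w)
print(a,b.as_matrix().round(3))
E
```

```text
[57, -0.08, 0.01, 0.57, 0.0, -1.5, 0.0]
[57, -0.06, 0.01, 0.57, 0.0, -1.5, 0.0]
[57, -0.05, 0.0, 0.58, 0.0, -1.4, 0.0]
[57, -0.04, 0.01, 0.57, 0.1, -1.5, 0.1]
[0.52335396 0.1236962  0.05014838] [[ 0.999  0.036  0.   ]
 [ 0.036 -0.999  0.001]
 [ 0.    -0.001 -1.   ]]
```

>>> send_rows --pt "57 -0.08 0.01 0.57 0 -1.5 0" --pt "57 -0.06 0.01 0.57 0 -1.5 0" --pt "57 -0.05 0 0.58 0 -1.4 0" --pt "57 -0.04 0.01 0.57 0.1 -1.5 0.1" --pt "57 0 0 0 0 0 0" --pt "57 0 0 0 0 0 0"

```text
t: 14.63
tcp_pos: [0.5212, 0.1233, 0.0491]
tcp_rot: [3.141, 0.057, -0.007]
ft_force: [-0.2, 1.2, 0.1]
width: 0.0665
```

```bash
python3 - <<'E'
from h import *
from station import ctrl
q=[]
for i in range(2):
    p=ctrl.capture("side"); s=ctrl.state(); q.append(s["tcp_pos"])
np.savez("side10.npz",**p)
crop(p,240,200,380,320,5.7,"pics/side10.png")
r=pose(s)[1];print(s["t"],q,r.as_matrix().round(3),s["width"],s["ft_force"],s["moment"])
E
```

```text
14.7333 [array([0.52271271, 0.12373534, 0.05076946]), array([0.52374134, 0.12399537, 0.05193135])] [[ 0.999  0.037  0.002]
 [ 0.037 -0.999  0.001]
 [ 0.002 -0.001 -1.   ]] 0.06626827725283665 [ 0.45116157 -0.35759568 -0.16666973] [ 0.0269492  -0.06440731  0.04244933]
```

View pics/side10.png

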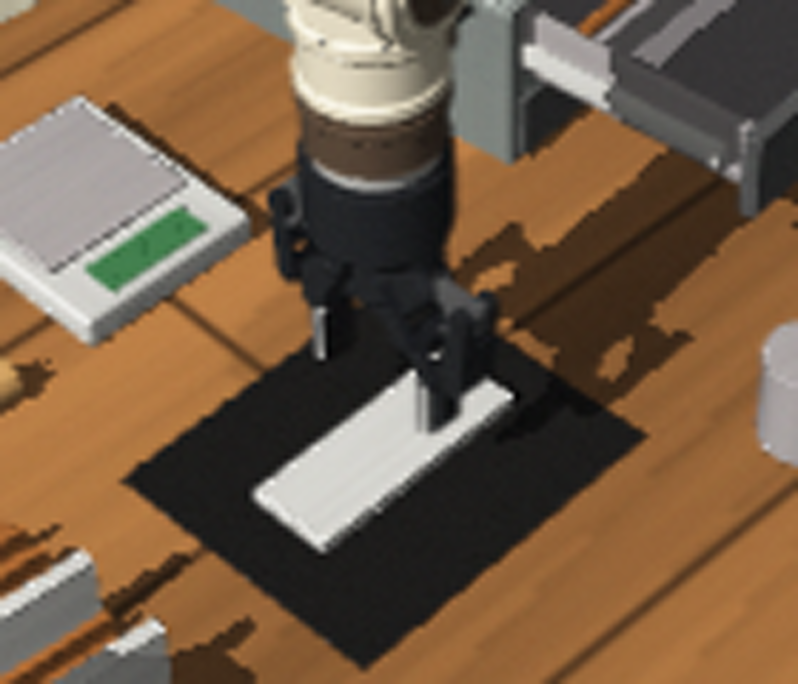

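>>> send_rows --pt "57 0 0 0.4 0 0 0" --pt "57 0 0 0.35 0 0 0" --pt "57 0 0 0.25 0 0 0" --pt "57 0 0 0.05 0 0 0" --pt "57 0 0 0 0 0 0"

```text
t: 15.15
tcp_pos: [0.5239, 0.124, 0.0097]
tcp_rot: [-3.14, -0.057, -0.002]
ft_force: [0.5, 0.0, 0.1]
width: 0.0663
```

>>> send_rows --pt "57 0 0 0.05 0 0 0" --pt "57 0 0 0.05 0 0 0" --pt "57 0 0 0.05 0 0 0" --pt "57 0 0 0 0 0 0"

```text
t: 15.48
tcp_pos: [0.5242, 0.124, 0.0035]
tcp_rot: [-3.14, -0.057, -0.002]
ft_force: [0.3, 0.4, 0.0]
width: 0.0664
```

>>> send_rows --pt "57 0 0 0.05 0 0 0" --pt "57 0 0 0 0 0 0" --pt "90 0 0 0 0 0 0" --pt "255 0 0 0 0 0 0" --pt "255 0 0 0 0 0 0" --pt "255 0 0 0 0 0 0" --pt "255 0 0 0 0 0 0" --newtons 60

```text
t: 16.07
tcp_pos: [0.5247, 0.1241, 0.0021]
tcp_rot: [-3.14, -0.057, -0.004]
ft_force: [-0.5, 0.3, 5.8]
width: 0.0503
```

```bash
python3 - <<'E'
from h import *
from station import ctrl
p=ctrl.capture("side"); s=ctrl.state()
np.savez("side11.npz",**p)
crop(p,260,230,350,310,8,"pics/side11.png")
print(s["t"],s["tcp_pos"],s["width"],s["ft_force"],s["moment"])
E
```

```text
16.1167 [0.52466578 0.12406334 0.0020852 ] 0.05022678900158667 [-0.43278433 -0.08036192  5.14011351] [-0.05019206  0.18282851  0.01819762]
```

View pics/side11.png

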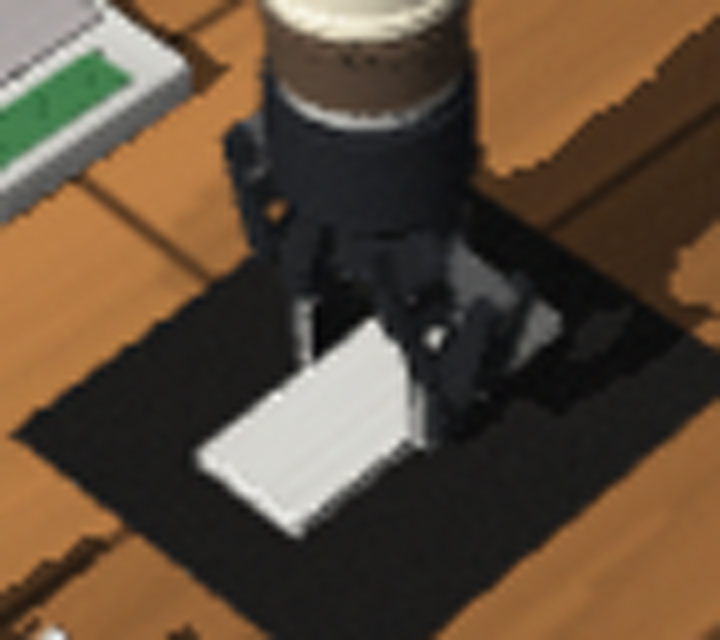

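The plate is gripped on both long edges: the width reading is 50 mm, and readings run about 1.5 mm low. The crop shows the fingers at (305,340) and (425,430) on either side of it. I'll lift it.

>>> send_rows --pt "255 0 0 -0.1 0 0 0" --pt "255 0 0 -0.2 0 0 0" --pt "255 0 0 -0.4 0 0 0" --pt "255 0 0 -0.7 0 0 0" --pt "255 0 0 -0.9 0 0 0" --pt "255 0 0 -0.9 0 0 0" --pt "255 0 0 -0.8 0 0 0" --pt "255 0 0 -0.6 0 0 0" --pt "255 0 0 0 0 0 0" --pt "255 0 0 0 0 0 0"

```text
t: 16.95
tcp_pos: [0.5247, 0.124, 0.1868]
tcp_rot: [-3.139, -0.057, -0.007]
ft_force: [0.4, -0.4, -3.0]
width: 0.0503
```

```bash
python3 - <<'E'
from h import *
from station import ctrl
p=ctrl.capture("side"); s=ctrl.state()
np.savez("side12.npz",**p)
crop(p,240,160,380,280,5.7,"pics/side12.png")
q,r=pose(s)
print(s["t"],s["tcp_pos"],s["width"],s["ft_force"],s["moment"])
rows,a,b=plan(q,r,np.array([.557,-.2307,.185]),Rdown(.104,0),g=255,vmax=.03)
for w in rows: print(w)
print(a,b.as_matrix().round(3))
E
```

```text
17.0 [0.52338946 0.12371345 0.184933  ] 0.050078595630011206 [-0.1904176  -0.98824843 -2.17361755] [-0.03245487 -0.00089852  0.04451002]
[255, 0.04, 0.74, -0.0, -0.0, -0.0, -0.3]
[255, 0.04, 0.74, -0.0, -0.0, -0.0, -0.3]
[255, 0.04, 0.74, -0.0, -0.0, -0.0, -0.4]
[255, 0.03, 0.74, -0.0, -0.0, -0.0, -0.3]
[255, 0.02, 0.74, -0.0, -0.0, -0.0, -0.3]
[255, 0.03, 0.75, -0.0, -0.0, -0.0, -0.3]
[255, 0.01, 0.74, -0.0, -0.0, -0.0, -0.4]
[255, 0.02, 0.74, -0.01, -0.0, -0.0, -0.3]
[255, 0.01, 0.74, 0.0, -0.0, -0.0, -0.3]
[255, 0.0, 0.74, 0.0, -0.0, -0.0, -0.3]
[255, 0.01, 0.74, 0.0, -0.0, -0.0, -0.3]
[255, -0.01, 0.75, 0.0, -0.0, -0.0, -0.4]
[ 0.55690621 -0.23090589  0.18505825] [[ 0.995  0.104  0.   ]
 [ 0.104 -0.995  0.001]
 [ 0.    -0.001 -1.   ]]
```

View pics/side12.png

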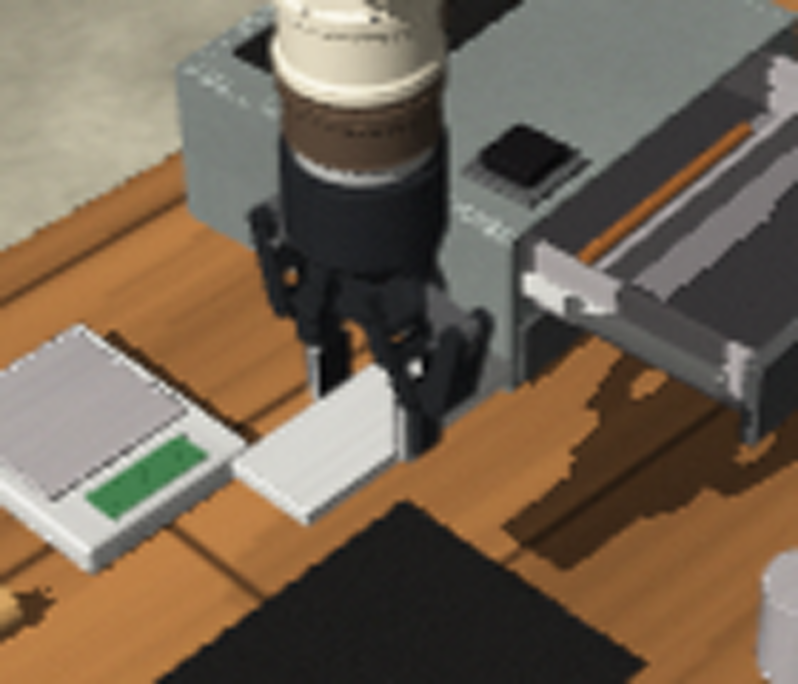

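The plate is held level and clear above the mat in the crop. I'll carry it over the tray.

>>> send_rows --pt "255 0.02 0.4 0 0 0 -0.2" --pt "255 0.04 0.74 0 0 0 -0.3" --pt "255 0.04 0.74 0 0 0 -0.4" --pt "255 0.03 0.74 0 0 0 -0.3" --pt "255 0.02 0.74 0 0 0 -0.3" --pt "255 0.03 0.75 0 0 0 -0.3" --pt "255 0.01 0.74 0 0 0 -0.4" --pt "255 0.02 0.74 0 0 0 -0.3" --pt "255 0.01 0.74 0 0 0 -0.3" --pt "255 0 0.74 0 0 0 -0.3"

```text
t: 17.83
tcp_pos: [0.5482, -0.1589, 0.182]
tcp_rot: [-3.135, -0.142, 0.007]
ft_force: [0.4, 0.3, -1.5]
width: 0.05
```

>>> send_rows --pt "255 0.01 0.74 0 0 0 -0.3" --pt "255 0 0.7 0 0 0 -0.4" --pt "255 0 0.38 0 0 0 -0.1" --pt "255 0 0 0 0 0 0" --pt "255 0 0 0 0 0 0"

```text
t: 18.25
tcp_pos: [0.5561, -0.2303, 0.1828]
tcp_rot: [-3.134, -0.161, 0.004]
ft_force: [-0.8, 1.2, -1.7]
width: 0.0499
```

```bash
python3 - <<'E'
from h import *
from station import ctrl
p=ctrl.capture("side"); s=ctrl.state()
np.savez("side13.npz",**p)
crop(p,270,120,430,240,5,"pics/side13.png")
q,r=pose(s)
print(s["t"],s["tcp_pos"],s["width"],s["ft_force"],s["moment"])
t=np.array([.557,-.2307,.185]);print(r.inv().apply(t-q)/.04, np.degrees((r.inv()*Rdown(.104)).as_rotvec()))
E
```

```text
18.3 [ 0.55634319 -0.22950658  0.18327489] 0.04994778614444764 [-0.03535617  0.40849013 -1.40855041] [0.01209185 0.02665145 0.01102132]
[ 0.01314217  0.03123527 -0.04325988] [-0.19509825  0.11111682  0.01505264]
```

View pics/side13.png

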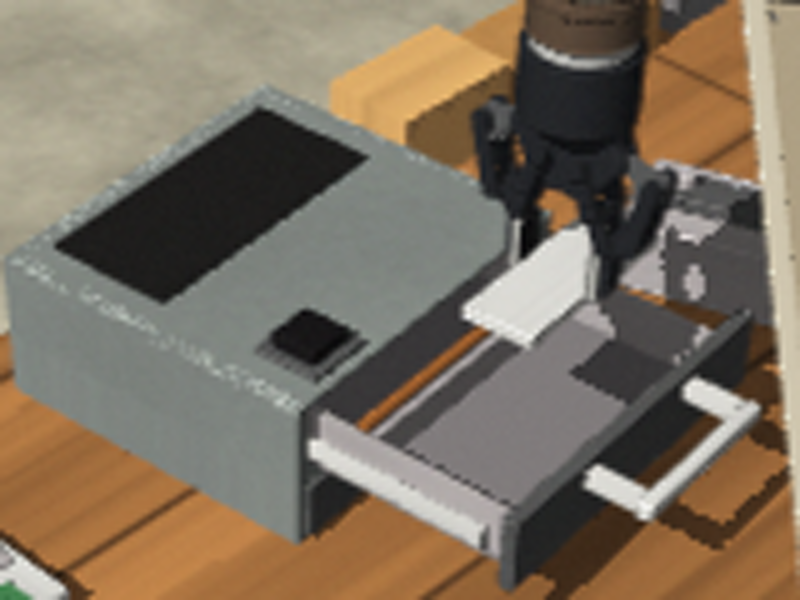

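>>> send_rows --pt "255 0.01 0.02 0.3 0 0 0" --pt "255 0 0 0.5 0 0 0" --pt "255 0 0 0.6 0 0 0" --pt "255 0 0 0.6 0 0 0" --pt "255 0 0 0.4 0 0 0" --pt "255 0 0 0.2 0 0 0" --pt "255 0 0 0.1 0 0 0" --pt "255 0 0 0 0 0 0"

```text
t: 18.97
tcp_pos: [0.5576, -0.2298, 0.0765]
tcp_rot: [-3.135, -0.166, 0.0]
ft_force: [-0.3, 0.5, -1.5]
width: 0.05
```

```bash
python3 - <<'E'
from h import *
from station import ctrl
p=ctrl.capture("side"); s=ctrl.state()
np.savez("side14.npz",**p)
crop(p,270,120,430,240,5,"pics/side14.png")
print(s["t"],s["tcp_pos"],s["width"],s["ft_force"],s["moment"])
E
```

```text
19.0167 [ 0.55832768 -0.23037187  0.07757827] 0.04998792173815397 [-0.03419432 -0.48821164 -0.97198803] [-0.02164601 -0.03201749 -0.02182071]
```

View pics/side14.png

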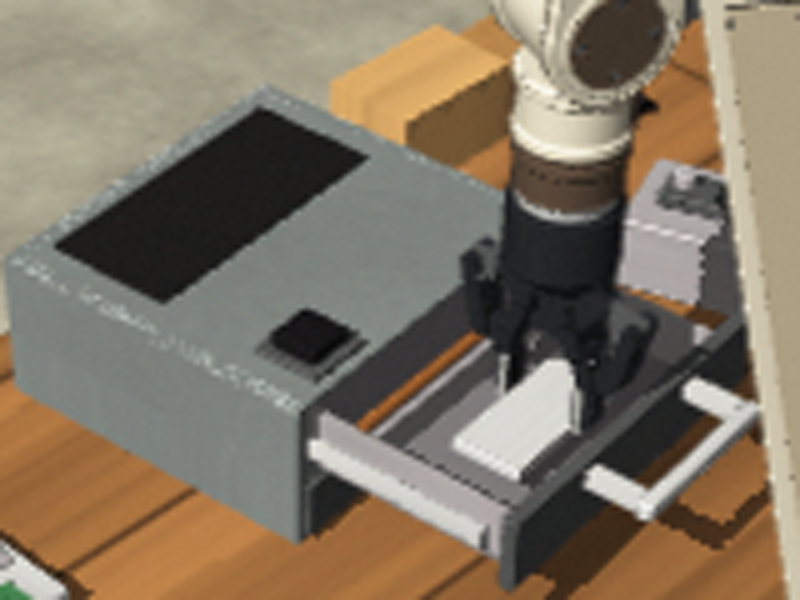

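The plate is centred between divider and front panel in the crop, its left end near (490,455). I'll lower it until it touches.

>>> send_rows --pt "255 0 0 0.15 0 0 0" --pt "255 0 0 0.1 0 0 0" --pt "255 0 0 0.08 0 0 0" --pt "255 0 0 0 0 0 0"

```text
t: 19.35
tcp_pos: [0.5576, -0.2309, 0.0635]
tcp_rot: [-3.136, -0.164, -0.001]
ft_force: [-0.3, 0.1, -1.6]
width: 0.0499
```

>>> send_rows --pt "255 0 0 0.04 0 0 0" --pt "255 0 0 0.03 0 0 0" --pt "255 0 0 0 0 0 0"

```text
t: 19.6
tcp_pos: [0.5579, -0.2311, 0.061]
tcp_rot: [-3.136, -0.164, -0.002]
ft_force: [0.3, -1.0, -1.7]
width: 0.05
```

>>> send_rows --pt "255 0 0 0.03 0 0 0" --pt "255 0 0 0 0 0 0" --pt "255 0 0 0 0 0 0"

```text
t: 19.85
tcp_pos: [0.558, -0.231, 0.06]
tcp_rot: [-3.136, -0.164, -0.002]
ft_force: [-0.6, -1.0, -2.9]
width: 0.0503
```

```bash
python3 - <<'E'
from station import ctrl
s=ctrl.state(); print(s["t"],s["tcp_pos"],s["ft_force"])
E
```

```text
19.85 [ 0.55796786 -0.2310198   0.059978  ] [-0.55467332 -0.98352568 -2.89205125]
```

>>> send_rows --pt "255 0 0 0.03 0 0 0" --pt "255 0 0 0 0 0 0" --pt "255 0 0 0 0 0 0"

```text
t: 20.1
tcp_pos: [0.5582, -0.2311, 0.0591]
tcp_rot: [-3.137, -0.164, -0.003]
ft_force: [-0.1, 0.0, -0.3]
width: 0.05
```

>>> send_rows --pt "255 0 0 0.02 0 0 0" --pt "255 0 0 0 0 0 0" --pt "255 0 0 0 0 0 0"

```text
t: 20.35
tcp_pos: [0.5583, -0.2311, 0.0591]
tcp_rot: [-3.137, -0.164, -0.004]
ft_force: [-1.6, 1.3, 5.2]
width: 0.0503
```

>>> send_rows --pt "95 0 0 0 0 0 0" --pt "80 0 0 0 0 0 0" --pt "65 0 0 0 0 0 0" --pt "65 0 0 0 0 0 0" --pt "65 0 0 0 0 0 0" --pt "65 0 0 -0.1 0 0 0" --pt "65 0 0 -0.4 0 0 0" --pt "65 0 0 -0.8 0 0 0" --pt "65 0 0 -0.9 0 0 0" --pt "65 0 0 -0.9 0 0 0"

```text
t: 21.18
tcp_pos: [0.5558, -0.2307, 0.182]
tcp_rot: [-3.135, -0.163, 0.006]
ft_force: [0.9, -0.1, 0.3]
width: 0.0635
```

```bash
python3 - <<'E'
from h import *
from lane import draw
from station import ctrl
p=ctrl.capture("side"); s=ctrl.state()
np.savez("side15.npz",**p)
draw(p,[.6515,-.2208,.104],-.095,(270,120,430,240),5,"pics/side15.png")
print(s["t"],s["tcp_pos"],s["width"],s["ft_force"],s["moment"])
E
```

```text
21.2333 [ 0.55988706 -0.23241241  0.19131286] 0.06373068373577406 [ 1.76234992 -0.55568704  5.76174956] [-0.08064863 -0.17617869 -0.00300743]
```

View pics/side15.png

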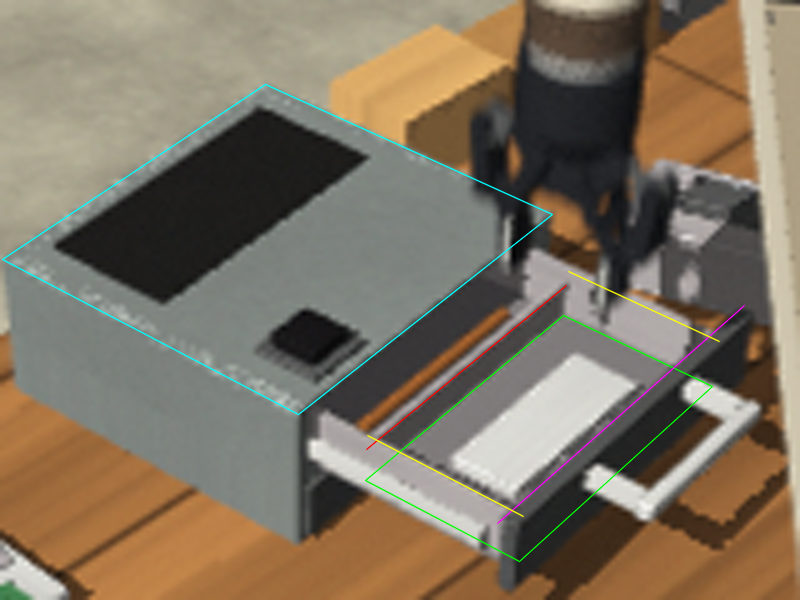

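```bash
python3 - <<'E'
from h import *
from fit0 import fit,uc
s=load("side15.npz")
L=np.array([[.026,.07,.07],[-.026,.07,.07],[.026,-.07,.07],[-.026,-.07,.07]])
x=fit([(s,L,uc([[451,465],[512,497],[576,353],[642,385]],270,120,5))],[.557,-.23,.1],"plate")
c=np.array([.6515,-.2208]);R2=np.array([[np.cos(.104),np.sin(.104)],[-np.sin(.104),np.cos(.104)]])
print("in lane",R2@(x[:2]-c)+[.095,0])
t=load("top9.npz")
print("button", atz(t,uc([[191,371]],330,90,4),.131), R2@(atz(t,uc([[191,371]],330,90,4),.131)[0,:2]-c), atz(s,uc([[313,337]],270,120,5),.131))
E
```

```text
plate [ 0.5531 -0.2292  0.0944] rms px 0.58
   [[-0.1, -0.9], [0.7, -0.4], [-0.1, 0.8], [-0.5, 0.6]]
in lane [-0.00377433  0.00186074]
button [[ 0.67862148 -0.13397136  0.131     ]] [0.03598885 0.08354394] [[ 0.67148441 -0.12974156  0.131     ]]
```

The plate is flat in the front compartment, about (-4, +2) mm from its centre. Next I'll go to the release button, at about (0.675, -0.132), with the fingers shut.

```bash
python3 - <<'E'
from h import *
from station import ctrl
s=ctrl.state();p,r=pose(s); p=p.copy(); 
rows,a,b=plan(p,Rdown(.104),np.array([.675,-.132,.175]),Rdown(.104,0),g=255,vmax=.03)
for w in rows: print(w)
print(a)
E
```

```text
[255, 0.52, -0.37, 0.07, 0.0, 0.0, 0.0]
[255, 0.52, -0.36, 0.07, 0.0, 0.0, 0.0]
[255, 0.52, -0.37, 0.06, 0.0, 0.0, 0.0]
[255, 0.52, -0.37, 0.07, 0.0, 0.0, 0.0]
[255, 0.52, -0.36, 0.07, 0.0, 0.0, 0.0]
[255, 0.52, -0.37, 0.07, 0.0, 0.0, 0.0]
[ 0.67487723 -0.13193207  0.17491286]
```

>>> send_rows --pt "255 0.52 -0.37 0.07 0 0 0" --pt "255 0.52 -0.36 0.07 0 0 0" --pt "255 0.52 -0.37 0.06 0 0 0" --pt "255 0.52 -0.37 0.07 0 0 0" --pt "255 0.52 -0.36 0.07 0 0 0" --pt "255 0.52 -0.37 0.07 0 0 0" --pt "255 0 0 0 0 0 0" --pt "255 0 0 0 0 0 0" --pt "255 0 0 0 0 0 0"

```text
t: 21.98
tcp_pos: [0.6717, -0.1308, 0.165]
tcp_rot: [-3.136, -0.164, 0.002]
ft_force: [-0.5, -0.2, -0.5]
width: 0.0
```

```bash
python3 - <<'E'
from h import *
from station import ctrl
p=ctrl.capture("side"); s=ctrl.state()
np.savez("side16.npz",**p)
crop(p,270,100,430,220,5,"pics/side16.png")
print(s["t"],s["tcp_pos"],s["width"],s["ft_force"],pose(s)[1].as_matrix().round(3))
print((proj(p,[s["tcp_pos"],[.675,-.132,.131]])-[270,100])*5)
E
```

```text
22.0333 [ 0.67170134 -0.13124446  0.16538588] 0.00023413861661303307 [ 0.55499004 -0.46133848 -0.44954946] [[ 0.995  0.104 -0.001]
 [ 0.104 -0.995  0.001]
 [-0.001 -0.001 -1.   ]]
[[312.76580023 391.00152666]
 [309.61809868 431.07716784]]
```

View pics/side16.png

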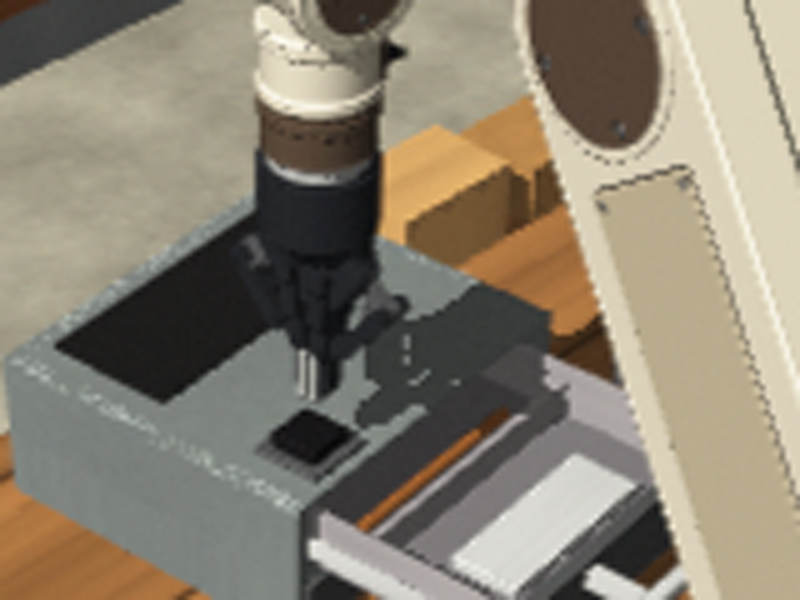

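The crop shows the closed fingertips at about (312,395), directly above the button at (310,437). Pressing down.

>>> send_rows --pt "255 0 0 0.3 0 0 0" --pt "255 0 0 0.3 0 0 0" --pt "255 0 0 0.15 0 0 0" --pt "255 0 0 0.1 0 0 0" --pt "255 0 0 0.07 0 0 0" --pt "255 0 0 0.05 0 0 0" --pt "255 0 0 0 0 0 0"

```text
t: 22.62
tcp_pos: [0.6725, -0.1312, 0.1276]
tcp_rot: [-3.137, -0.163, -0.002]
ft_force: [-0.7, -0.6, 2.3]
width: -0.0001
```

```bash
python3 - <<'E'
from h import *
from station import ctrl
p=ctrl.capture("side"); s=ctrl.state()
crop(p,270,100,430,220,5,"pics/side17.png")
print(s["t"],s["tcp_pos"],s["width"],s["ft_force"])
E
```

```text
22.6667 [ 0.67301686 -0.13094986  0.12772779] -1.5331915742227168e-05 [-1.12790893  0.23630796  1.36267506]
```

View pics/side17.png

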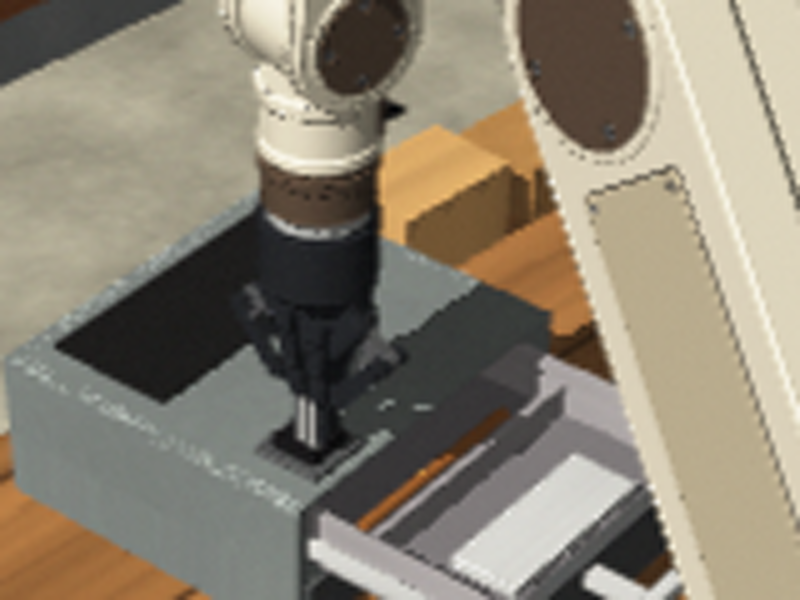

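Partly pressed, at about 3 mm; I'll press a little further.

>>> send_rows --pt "255 0 0 0.05 0 0 0" --pt "255 0 0 0.03 0 0 0" --pt "255 0 0 0 0 0 0" --pt "255 0 0 0 0 0 0"

```text
t: 23.0
tcp_pos: [0.6733, -0.1308, 0.1243]
tcp_rot: [-3.137, -0.164, -0.004]
ft_force: [-0.9, -1.0, 3.4]
width: -0.0001
```

```bash
python3 - <<'E'
from h import *
from station import ctrl
p=ctrl.capture("side"); s=ctrl.state()
crop(p,270,100,430,220,5,"pics/side18.png")
print(s["t"],s["tcp_pos"],s["width"],s["ft_force"])
E
```

```text
23.05 [ 0.67336761 -0.13085242  0.12431095] -0.00032341567658800515 [-1.01700222 -1.2372465   4.38657623]
```

View pics/side18.png

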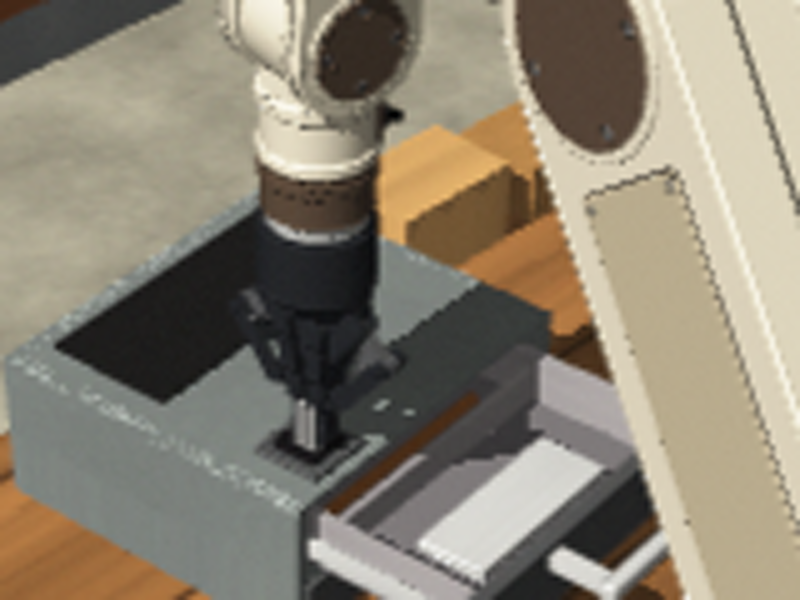

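The tray is moving home with the plate in it. I'll lift off and wait.

>>> send_rows --pt "255 0 0 -0.3 0 0 0" --pt "255 0 0 -0.6 0 0 0" --pt "255 0 0 -0.8 0 0 0" --pt "255 0 0 -0.8 0 0 0" --pt "255 0 0 0 0 0 0" --pt "255 0 0 0 0 0 0" --pt "255 0 0 0 0 0 0" --pt "255 0 0 0 0 0 0" --pt "255 0 0 0 0 0 0" --pt "255 0 0 0 0 0 0"

```text
t: 23.88
tcp_pos: [0.6721, -0.1304, 0.222]
tcp_rot: [-3.135, -0.164, 0.003]
ft_force: [0.1, 0.3, 0.1]
width: -0.0001
```

>>> send_rows --pt "255 0 0 0 0 0 0" --pt "255 0 0 0 0 0 0" --pt "255 0 0 0 0 0 0" --pt "255 0 0 0 0 0 0" --pt "255 0 0 0 0 0 0" --pt "255 0 0 0 0 0 0" --pt "255 0 0 0 0 0 0" --pt "255 0 0 0 0 0 0" --pt "255 0 0 0 0 0 0" --pt "255 0 0 0 0 0 0"

```text
t: 24.72
tcp_pos: [0.6727, -0.1307, 0.2238]
tcp_rot: [-3.136, -0.164, -0.002]
ft_force: [-0.2, -0.7, 0.2]
width: -0.0004
```

>>> send_rows --pt "255 -0.3 0.3 0 0 0 0" --pt "255 -0.6 0.6 0 0 0 0" --pt "255 -0.6 0.6 0 0 0 0" --pt "255 -0.6 0.6 0 0 0 0" --pt "255 -0.6 0.6 0 0 0 0" --pt "255 0 0.9 0 0 0 0" --pt "255 0 0.9 0 0 0 0" --pt "255 0 0.5 0 0 0 0" --pt "255 0 0 0 0 0 0" --pt "255 0 0 0 0 0 0"

```text
t: 25.55
tcp_pos: [0.5857, -0.3421, 0.2228]
tcp_rot: [-3.136, -0.16, -0.001]
ft_force: [-1.1, 1.1, -0.0]
width: -0.0
```

```bash
python3 - <<'E'
from h import *
from station import ctrl
for n in("side","top"):
    p=ctrl.capture(n); np.savez(f"{n}19.npz",**p); cv2.imwrite(f"pics/{n}19.png",p["img"][:,:,::-1])
crop(load("side19.npz"),260,130,400,230,5,"pics/side19c.png")
s=ctrl.state();print(s["t"],s["tcp_pos"])
a=load("side0.npz")["img"].astype(int);b=load("side19.npz")["img"].astype(int)
E
```

```text
25.65 [ 0.58615818 -0.3401047   0.22335413]
```

View pics/side19.png

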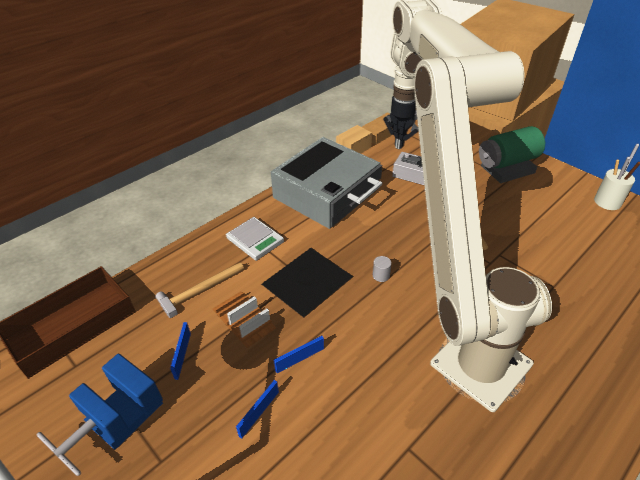

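View pics/side19c.png

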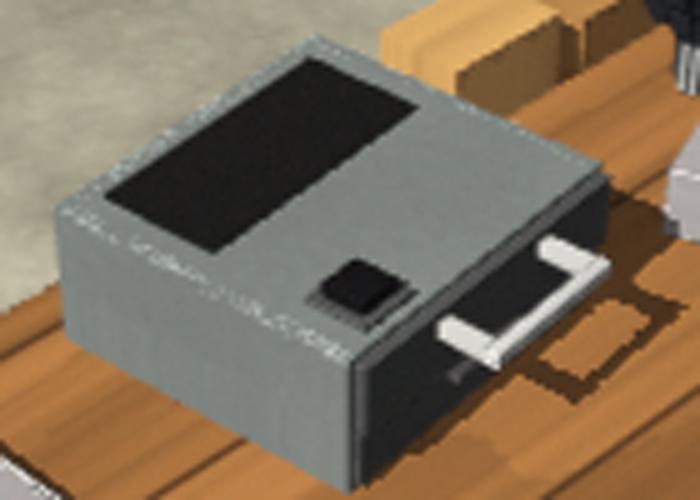

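View pics/top19.png

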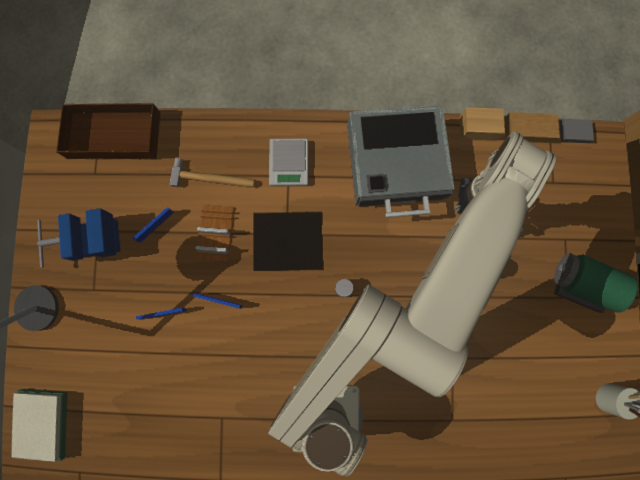

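The chest crop looks the same as at the start: tray home, with the bar ends at (497,360) and (607,262), and the button up. The short plates, hammer, stake and look-alikes are unmoved in the pictures. The jar and brush are hidden behind the arm, but I never went near them. Handing in.

```bash
python3 - <<'E'
from station import ctrl
print(ctrl.job_done()); print(ctrl.state()["t"])
E
```

```text
the job is handed in; nothing more can be done
None
the job is handed in; nothing more can be done
```

All the steps were carried out, in about 26 s of robot time, and the job is handed in. It reports no verdict.

**What I did**
- I pulled the tray out about 161 mm, and it stayed locked out until the release was pressed.
- I took the long plate (the far one in the rack), stood it tilted on the mat and let it lie down against the retreating finger.
- I picked it up again by its two long edges and set it in the tray's front compartment.
- I pressed the release. The first press reached only about 3 mm, so I pressed on to about 6.5 mm, and the tray ran home.

**Last checks**
- **Plate before release:** it lay flat, about 4 mm (x) and 2 mm (y) from the compartment's centre. It can't be seen with the tray home, so its final position is inferred; it was still lying flat when the tray started moving.
- **Chest:** the last picture shows the tray home and the button up, as at the start.
- **Everything else:** the short plates, hammer, stake and blue look-alikes show no movement, judged by eye.
- **Jar and brush:** the arm hid them in the last pictures, so I could not check them. No move went near them.

No check failed or disagreed. The two cameras differed by up to about 8 mm on the handle and the button, which was well within what the grasp and the press needed.

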